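# Change over the jars on the bench shaker

## Task

Change over the bench shaker: flip its clamp lever fully open, press the orange release key of each lane that holds a black-capped finished jar, draw the jar out and stand it on the steel tray, and slide every red-capped jar that stands on a grey carrier into a lane of its own until the catch clicks behind it. With the lever still open, turn the tension nut until its pointer is on the green mark, then, with all jars changed over, flip the lever fully closed so that the new jars are clamped. Leave the other things on the table where they are.

Things in the scene. Friction and masses are not known exactly. Their poses are not given: they have to be found in the camera images.
- shaker: bench shaker, fixed, 178 mm deep (x), 316 mm wide (y). Origin: centre of its underside; x points from its keys (front) to its clamp (back), y to its left. Deck 37 mm above the table, x -87 to +90 mm; three lanes along x at y = +70, 0, -70 mm. Clamp bar over the lanes' back at x = +54 mm, with a cam shaft and bearings up to 40 mm above the deck
- lane1_home (a point): lane 1 (shaker's left, +y): the point on the deck where a carrier's origin lies when fully home. Shaker axes. Rails 59 mm apart guide the carrier from 27 mm before this point (rounded noses) to 50 mm beyond; lips over them, 10 mm before to 30 mm beyond (1.6 mm play over the sole plate), stop it from being lifted out: slide it in or out along x. 70 mm before home it is clear of the lips
- lane2_home (a point): the same for lane 2 (middle). Over the last 8 mm a damped sprung ejector pushes back with 3 to 5 N; the spring catch, ridden over on the way, adds about 3 N. Push the origin 1 to 3 mm beyond this point (stop at 4 mm): the catch clicks up behind the carrier's front edge and holds it here. Not clicked, it is pushed back some 8 mm
- lane3_home (a point): the same for lane 3 (shaker's right, -y). A carrier can be set down on the open deck 70 to 75 mm before this point (towards the keys), tail towards the lane, its tail end then level with the rail noses, and slid in from there
- key1_top (a point): centre of the top of lane 1's orange release key, 26 x 34 mm, sticking out of the deck's front edge, top 3 mm below deck level. Pressed straight down (2 N rising to 5 N, stop at 11 mm) it lowers the catch; from 6 mm on the jar is free and, with the clamp lever open, the ejector pops it about 8 mm out within half a second; then it is drawn out by hand
- key2_top (a point): centre of the top of lane 2's release key, as key 1
- key3_top (a point): centre of the top of lane 3's release key, as key 1
- lever (a joint): the clamp's cam lever: 0 = closed (lying flat, pointing to the front), 1.75 rad = fully open (raised, just past upright). Swings about a level axis along the shaker's y and stays where it is left (0.28 N m of friction, up to 0.45 N m when closing under tension). Open lifts the clamp bar 6 mm so that carriers pass under it; closed presses its rubber pads on the carriers' tails
- lever_hinge (a point): point on the lever's axis in the lever's mid plane, at the shaker's right back corner (shaker frame: x 54, y -138, z 68 mm)
- lever_grip (a point): on the lever's red grip, 81 mm from its axis (80 mm in front of and 12 mm above it when closed). The lever is 14 mm wide (along the shaker's y), 10 mm thick and reaches 12 mm beyond this point
- nut (a joint): angle of the tension nut, grows clockwise seen from above as it tightens (1 mm of bar a radian), 0 to 4.5 rad. At 3.0 its white pointer points at the green mark on the white dial washer, on the side that faces the shaker's front. 0.1 N m of friction; it starts 1 to 2 rad short of the mark
- nut_grip (a point): on the upright axis of the tension nut, 8 mm below its flat top: a black knurled round knob 40 mm wide (34 mm core) and 30 mm tall at the shaker's left back corner (y = +138 mm); rises 6 mm as the lever opens
- tray_floor (a point): centre of the floor (3 mm above the table) of a fixed shallow steel tray 220 mm (its x) by 190 mm (its y), rim 12 mm high; axes along the tray's sides, z up
- new_a: waiting jar: small spice jar, red cap 42 mm wide, on a grey carrier; 78 mm tall, cap 58 to 78 mm above the sole. Origin: centre of the carrier's sole, under the jar; z up the jar, x to the tail, which enters the lane first. Sole plate 6 mm thick, 56 mm wide, x -30 (front edge) to +30 mm; tail 50 mm wide, on to +48 mm; jar foot disc 54 mm wide. 0.2 kg, slippery sole. Absent: None
- new_b: waiting jar: small spice jar, red cap 40 mm wide, 82 mm tall in all, cap from 62 to 82 mm above the sole, on a grey slide-in carrier like new_a's (same origin and axes). Absent: None
- new_c: waiting jar: small spice jar, red cap 39 mm wide, 76 mm tall in all, cap from 56 to 76 mm above the sole, on a grey slide-in carrier like new_a's (same origin and axes). Absent: None
- done_a: finished jar: glass jar with a black cap 50 mm wide, 99 mm tall in all, cap from 79 to 99 mm above the sole, on a grey carrier like new_a's (same origin and axes). Starts latched home in a lane. Absent: None
- done_b: finished jar: glass jar with a black cap 50 mm wide, 99 mm tall in all, cap from 79 to 99 mm above the sole, on a grey carrier like new_a's (same origin and axes). Starts latched home in a lane. Absent: None
- done_c: finished jar: glass jar with a black cap 50 mm wide, 99 mm tall in all, cap from 79 to 99 mm above the sole, on a grey carrier like new_a's (same origin and axes). Starts latched home in a lane. Absent: None
- tin: bystander: green food tin 57 mm wide, 72 mm tall
- mill: bystander: glass shaker 44 mm wide, 90 mm tall
- nutmeg: bystander: small red and cream tin 36 x 56 x 67 mm
- sage_jar: bystander: red-capped jar without a carrier, 43 mm wide, 104 mm tall

How it is judged:
By the outcome, as a careful person would: the job done as asked, in the order asked, and still so for the second after the job is handed in, with the robot touching nothing.
Of done_a, done_b, done_c only 1 to 2 are there at a start; the rules pass over those that are not, and their reading is None.
Of new_a, new_b, new_c only 2 to 3 are there at a start; the rules pass over those that are not, and their reading is None.
At some moment in a run one of new_a, new_b, new_c may be knocked a few centimetres aside while the robot is not near it.
It also fails if it takes over 210 s, if anything falls off the work surface, if the arm or the gripper's body presses on something with over 40 N, if the wrist force passes 120 N, or if a joint passes its speed limit or range.

## Robot

A 6-joint arm with a two-finger parallel gripper is mounted at the origin on a cart in front of the work surface, level with it; the furniture and walls round the work are solid. World frame = base frame: x ahead of the robot, y to its left, z up, the work surface at z = 0. Lengths are in mm, angles in rad, forces in N, time in s.
With the tool pointing down it reaches from about 350 to 975 mm from the base axis. Payload 7.1 kg.
Tool frame: the origin (TCP) lies where the fingers leave the gripper's body, on its centre line; the fingertips stand 80 mm ahead of it and the grasp point (between the pads) lies 61 mm ahead of it; z points along the fingers, y is the line along which they close (so a half turn about z gives the same grasp; the last joint's range is limited). The gripper opens to 88 mm and grips with 3 to 60 N. Pads are 20 mm wide; open, the fingers measure 115 mm over their backs; the gripper's body (75 mm by 178 mm) begins 61 mm behind the grasp point.
Start: joints at [-1.322, 0.423, 1.63, -0, 1.089, -0.019], TCP at [165.4, -602.701, 302.675] pointing down, gripper open.
Joint ranges: [-3, 3], [-0.9, 2.11], [0.09, 2.58], [-1.31, 4.45], [0.11, 2.69], [-2.54, 2.54]. Speed limits (rad/s): [2.39, 2.39, 3.01, 3.14, 3.14, 3.14].

## Interface

Orientations are given as a unit quaternion [w, x, y, z].
In Python, from bench import manip, optics gives the robot as it stands.
- The arm moves only by the tool servo_tool, never from a script. Its argument "moves" is a list of rows, each an object of numbers: "ax", "ay", "az": the turn, a rotation vector about the tool's x, y, z in rad; "tx", "ty", "tz": the shift along the tool's x, y, z in units of 40 mm (1.0 is 40 mm); "claw": the gripper's target within -1 to 1 (fully open at 1, half-way at 0, shut at -1). In form: [{"ax": .., "ay": .., "az": .., "tx": .., "ty": .., "tz": .., "claw": ..}, ...]. A call has 1 to 8 rows; each row shifts and turns the commanded pose from where the row before left it, along the tool's axes as they then stand; what a row does not reach is not made up. A row lasts 1/12 s, in which the tool goes at most 41.7 mm and 7.16 degrees, less where a joint would pass 70% of its speed; a pose out of reach is approached as far as the arm can. A call is refused whole if a number of a shift passes 1 or a number of a turn 0.125, either way. A call with a gripper value outside its range is refused whole. The fingers move at their own pace and stop on an object; "force" is the grip in N (left out, the last holds). Time passes only in rows, so rows that do not move let the fingers close. It gives the time, the measured TCP pose, the force, the opening and the grip force at its end, in the units of the state.
- manip.get_obs(): the state, without advancing time (a new reading comes with each control period).
- optics.snapshot(name): name is "scene" or "side" or "wrist"; returns (picture, depth): 480x640x3 uint8, blue, green, red; 480x640 float32, mm along the optical axis (not along the pixel's ray), 0 where there is no reading.
- optics.camera_info(name): a dict with "fov_y" (degrees; the focal length in pixels is half the picture's height over the tangent of half this angle, whatever the lens; pixels are square), "cx", "cy" (the principal point, pixels), "R" (3x3) and "t" (3): a world point X has camera coordinates R X + t. Camera axes: x right, y down, z forward; pixel columns grow to the right and rows downward; lengths in mm; the calibration is good to about 2 mm. A picture is of the moment at which its call begins: read the wrist's pose just before it. camera_info takes no time and is no camera call; for the wrist camera it gives the pose at the moment of the call.
- manip.sign_off(): hands the job in; it is judged then, once.
The state is a dict: "clock": time; "joint_positions": joint angles; "dq": joint speeds; "joint_torque": joint torques, N m; "ee_pos": TCP position; "ee_rot": TCP orientation; "wrist_force": force on the tool from outside, world axes, zero at the start; "wrist_torque": the same for the moment, N m; "grip_width": finger opening in mm; "gripper_force": force on a finger pad.
Only numpy, scipy, OpenCV 4.12 (cv2) and the standard library are available. Lean on these libraries where they do the work, as an engineer would, in place of code of your own. Each camera call takes 0.05 s, during which the arm holds its last target. There are 200 camera calls.

## Working session

There is one attempt and no reset: what is moved stays moved. The work goes in short steps, Python scripts to look and compute and a tool call to move; the robot and the scene stay as the last step left them, time stands still between calls to the robot, and variables do not carry over. Pictures are saved under pics/ and viewed, at most 14 in all, crops included, and the job is handed in when it is done.

Besides the shell and the picture viewer there is one more tool, called after ">>>" as name(argument=value, ...) on one line, values as JSON. servo_tool: Moves the arm, as the interface text tells. Its arguments: {"type":"object","properties":{"moves":{"type":"array","items":{"type":"object","properties":{"ax":{"type":"number"},"ay":{"type":"number"},"az":{"type":"number"},"tx":{"type":"number"},"ty":{"type":"number"},"tz":{"type":"number"},"claw":{"type":"number"}}}},"force":{"type":"number"}},"required":["moves"]}

```bash
ls; mkdir -p pics; python3 - <<'E'
from bench import manip, optics
import cv2
o=manip.get_obs();print({k:o[k] for k in('clock','ee_pos','ee_rot','grip_width')})
for n in('scene','side'):
    p,d=optics.snapshot(n);cv2.imwrite(f'pics/{n}0.png',p)
    import numpy as np;np.save(f'{n}0.npy',d)
    c=optics.camera_info(n);print(n,c['fov_y'],c['cx'],c['cy'],np.round(c['R'],3).tolist(),np.round(c['t'],1), (-np.array(c['R']).T@c['t']).round())
E
```

```text
pics
{'clock': 0.0, 'ee_pos': array([ 165.29300743, -602.28738675,  301.92247887]), 'ee_rot': array([-7.51732863e-04,  9.91049227e-01,  1.33494779e-01, -8.89644596e-05]), 'grip_width': 88.08346258355326}
scene 51.07788587762508 316.07389928357634 243.33966011452432 [[-0.821, -0.57, -0.016], [-0.386, 0.576, -0.72], [0.42, -0.585, -0.693]] [500.5 290.5 929.9] [133. 662. 862.]
side 45.37874540391905 307.662567021151 239.0699412878374 [[-0.431, 0.902, -0.011], [0.621, 0.287, -0.729], [-0.655, -0.321, -0.684]] [ 224.6 -302.6 2076. ] [1644.  551. 1202.]
```

View pics/scene0.png

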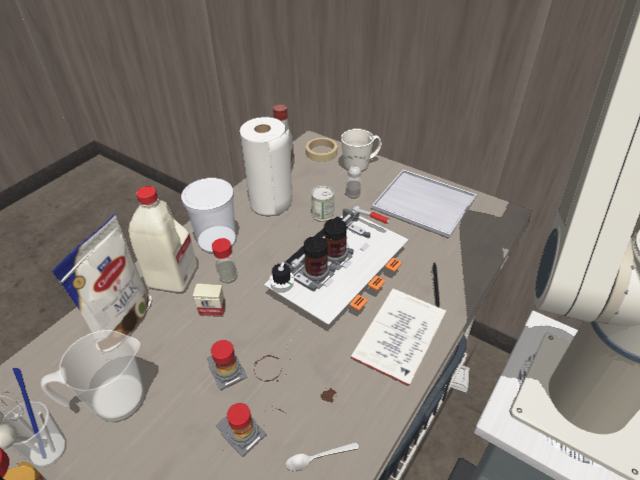

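View pics/side0.png

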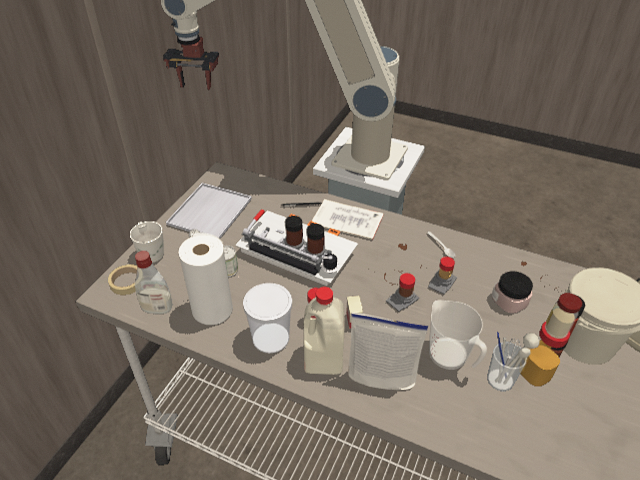

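The scene shows black caps at (316,244) and (335,226) in lanes 1 and 2, with lane 3 empty. The orange keys are at (358,302), (376,283) and (394,265), the nut at (281,273), and the lever's red grip at (379,217). The red caps on carriers are at (223,350) and (240,412), and the tray is at (424,202). The side view agrees.

```bash
cat > h.py <<'E'
import numpy as np, cv2
from bench import manip, optics
def info(n):
    c=optics.camera_info(n); c=dict(c); c['R']=np.array(c['R']);c['t']=np.array(c['t']);c['f']=240/np.tan(np.radians(c['fov_y']/2)); return c
def ray(c,uv):
    d=c['R'].T@np.array([(uv[0]-c['cx'])/c['f'],(uv[1]-c['cy'])/c['f'],1.]); return -c['R'].T@c['t'],d
def plane(c,uv,z):
    o,d=ray(c,uv); return o+d*(z-o[2])/d[2]
def proj(c,X):
    p=c['R']@np.array(X,float)+c['t']; return c['f']*p[:2]/p[2]+[c['cx'],c['cy']]
def tri(c1,u1,c2,u2):
    a,d=ray(c1,u1);b,e=ray(c2,u2); d/=np.linalg.norm(d); e/=np.linalg.norm(e)
    s=np.linalg.lstsq(np.c_[d,-e],b-a,rcond=None)[0]; p=a+s[0]*d;q=b+s[1]*e
    return (p+q)/2,np.linalg.norm(p-q)
def hsv(p): return cv2.cvtColor(p,cv2.COLOR_BGR2HSV)
def mask(p,k):
    H=hsv(p);h,s,v=[H[...,i].astype(int) for i in range(3)]
    m={'orange':(h>=6)&(h<=16)&(s>170)&(v>140),'red':((h<=4)|(h>=175))&(s>170)&(v>90),
       'black':(v<45),'green':(h>40)&(h<85)&(s>110)&(v>60)}[k]
    return m.astype(np.uint8)
def blobs(m,amin=25):
    n,l,st,ce=cv2.connectedComponentsWithStats(m,connectivity=8)
    return [(ce[i].round(1).tolist(),int(st[i,4]),st[i,:4].tolist()) for i in range(1,n) if st[i,4]>=amin]
E
python3 - <<'E'
from h import *
for n in('scene','side'):
    p=cv2.imread(f'pics/{n}0.png');c=info(n);d=np.load(f'{n}0.npy')
    for k in('orange','red','black'):
        for b in blobs(mask(p,k),15):
            u=b[0];o,r=ray(c,u);z=d[int(u[1]),int(u[0])]
            print(n,k,b,(o+r*z).round(0))
E
```

```text
scene red ([146.7, 194.6], 282, [137, 186, 20, 18]) [863. 216. 247.]
scene red ([378.7, 216.8], 81, [371, 212, 17, 11]) [ 535. -155.   80.]
scene red ([221.3, 247.8], 286, [212, 239, 19, 19]) [757. 146. 101.]
scene red ([109.4, 274.3], 239, [95, 257, 29, 34]) [845. 356. 152.]
scene red ([222.2, 351.7], 412, [212, 340, 22, 24]) [587. 334.  78.]
scene red ([238.6, 415.9], 460, [228, 404, 22, 25]) [480. 411.  74.]
scene red ([1.5, 464.5], 76, [0, 449, 7, 28]) [663. 680. 168.]
scene black ([76.6, 163.2], 93, [61, 154, 31, 20]) [2802. -577. -884.]
scene black ([53.1, 176.3], 31, [49, 173, 9, 8]) [2791. -410. -875.]
scene black ([36.8, 186.4], 20, [32, 183, 10, 7]) [2789. -301. -878.]
scene black ([19.7, 195.7], 61, [8, 190, 25, 14]) [2812. -202. -891.]
scene black ([2.6, 205.8], 17, [0, 204, 7, 5]) [2803.  -95. -887.]
scene black ([322.7, 239.4], 878, [287, 217, 59, 46]) [568.  32. 136.]
scene black ([435.8, 285.3], 92, [434, 263, 5, 43]) [349. -97.   7.]
scene black ([280.9, 274.7], 207, [273, 264, 17, 20]) [607. 130.  91.]
scene black ([133.1, 319.7], 15, [131, 318, 5, 5]) [824. 359.  2
[... 1682 characters left out ...]

side black ([515.2, 284.9], 688, [499, 272, 33, 27]) [487. 594.  68.]
side black ([581.0, 309.2], 39, [577, 299, 8, 19]) [641. 735. 206.]
side black ([150.6, 354.9], 41, [142, 344, 18, 22]) [ 610. -731. -879.]
side black ([559.1, 347.9], 25, [552, 345, 14, 5]) [718. 715. 147.]
side black ([112.3, 401.8], 48, [103, 390, 21, 23]) [ 869. -725. -868.]
side black ([98.0, 420.2], 25, [94, 414, 10, 13]) [ 953. -734. -886.]
side black ([89.7, 430.2], 20, [87, 426, 6, 10]) [1002. -731. -879.]
side black ([78.1, 443.2], 37, [74, 437, 10, 13]) [1066. -731. -874.]
side black ([166.7, 458.7], 21, [165, 453, 5, 11]) [ 982. -369. -839.]
side black ([55.9, 471.9], 40, [50, 465, 13, 15]) [1187. -731. -880.]
```

```bash
python3 - <<'E'
from h import *
P={n:cv2.imread(f'pics/{n}0.png') for n in('scene','side')};C={n:info(n) for n in P}
def om(p):
    H=hsv(p).astype(int);return((H[...,0]>=4)&(H[...,0]<=20)&(H[...,1]>130)&(H[...,2]>90)).astype(np.uint8)
k=[b for b in blobs(om(P['scene']),15) if b[0][0]>330 and b[0][0]<420 and 240<b[0][1]<320]
for b in k: print(b,plane(C['scene'],b[0],30).round(0))
for b in blobs(om(P['side']),8):
    if 280<b[0][0]<360: print('side',b,plane(C['side'],b[0],34).round(0))
# cap top centres: two views triangulated from bounding blobs (scene red / side red)
for a,b in(((222.2,351.7),(406.9,280.9)),((238.6,415.9),(446.8,263.7)),((378.7,216.8),(259.2,214.3)),((280.9,274.7),(330.1,262.8)),((221.3,247.8),(313,294))):
    print('tri',*[np.round(x,0) for x in tri(C['scene'],a,C['side'],b)])
# deck corners by white mask in scene, carrier corners region
for nm,uv,z in(('deckL',(269,288),37),('deckFL',(327,323),37),('deckFR',(408,240),37),('deckBR',(345,207),37)): print(nm,plane(C['scene'],uv,z).round(0))
for uv in((404,171),(476,191),(449,235),(374,207)): print('tray',plane(C['scene'],uv,12).round(0))
c=info('wrist');o=manip.get_obs();print(c['fov_y'],c['cx'],c['cy'],'cam',(-c['R'].T@c['t']).round(1),'tcp',o['ee_pos'].round(1),c['R'].round(3).tolist())
E
```

```text
([393.0, 264.3], 139, [385, 258, 17, 14]) [451. -81.  30.]
([376.0, 282.5], 149, [368, 276, 17, 14]) [456. -11.  30.]
([358.1, 302.1], 165, [350, 295, 17, 16]) [460.  58.  30.]
side ([291.2, 214.9], 10, [289, 214, 6, 3]) [448. -91.  34.]
side ([310.7, 222.8], 17, [308, 221, 9, 5]) [456. -20.  34.]
side ([333.7, 231.4], 51, [328, 228, 12, 8]) [462.  59.  34.]
tri [593. 329.  67.] 0.0
tri [484. 408.  65.] 0.0
tri [ 534. -154.   81.] 0.0
tri [620. 116.  70.] 2.0
tri [764. 136.  93.] 8.0
deckL [638. 138.  37.]
deckFL [481. 145.  37.]
deckFR [ 458. -165.   37.]
deckBR [ 647. -185.   37.]
tray [ 609. -440.   12.]
tray [ 404. -465.   12.]
tray [ 392. -262.   12.]
tray [ 600. -253.   12.]
66.37148032198328 320.1256365953842 246.1711884529099 cam [ 231.1 -584.9  384.1] tcp [ 165.3 -602.3  302. ] [[0.264, -0.964, -0.0], [-0.935, -0.256, 0.246], [-0.237, -0.065, -0.969]]
```

```bash
python3 - <<'E'
import cv2,numpy as np
a=cv2.imread('pics/scene0.png');b=cv2.imread('pics/side0.png')
cv2.imwrite('pics/crop0.png',np.vstack([cv2.resize(a[185:335,250:450],None,fx=4,fy=4,interpolation=2)[:400*600//600*1+0][:330],cv2.resize(a[320:460,190:290],(380,260))if 0 else cv2.resize(b[195:290,230:390],(800,270),interpolation=2)]))
E
```

>>> servo_tool(moves=[{"tx":0.52,"ty":-0.48,"tz":-0.05,"claw":1},{"tx":0.52,"ty":-0.48,"tz":-0.05},{"tx":0.52,"ty":-0.48,"tz":-0.05},{"tx":0.52,"ty":-0.48,"tz":-0.05},{"tx":0.52,"ty":-0.48,"tz":-0.05},{"tx":0.52,"ty":-0.48,"tz":-0.05},{"tx":0.52,"ty":-0.48,"tz":-0.05},{"tx":0.52,"ty":-0.48,"tz":-0.05}])

```text
invalid input
```

>>> servo_tool(moves=[{"tx":0.52,"ty":-0.48,"tz":-0.05},{"tx":0.52,"ty":-0.48,"tz":-0.05},{"tx":0.52,"ty":-0.48,"tz":-0.05},{"tx":0.52,"ty":-0.48,"tz":-0.05},{"tx":0.52,"ty":-0.48,"tz":-0.05},{"tx":0.52,"ty":-0.48,"tz":-0.05},{"tx":0.52,"ty":-0.48,"tz":-0.05},{"tx":0.52,"ty":-0.48,"tz":-0.05}])

```text
invalid input
```

>>> servo_tool(moves=[{"tx":0.52,"ty":-0.48,"tz":-0.05},{"tx":0.52,"ty":-0.48,"tz":-0.05},{"tx":0.52,"ty":-0.48,"tz":-0.05},{"tx":0.52,"ty":-0.48,"tz":-0.05},{"az":-0.12},{"az":-0.12},{"az":-0.12},{"az":-0.12}])

```text
invalid input
```

>>> servo_tool(moves=[{"az":-0.12},{"az":-0.12},{"az":-0.12},{"az":-0.12},{"az":-0.12},{"az":-0.12},{},{}])

```text
invalid input
```

```bash
cat >> h.py <<'E'
def yaw(o):
    w,x,y,z=o['ee_rot'];return np.arctan2(2*(x*y+w*z),1-2*(y*y+z*z))
def st(o=None):
    o=o or manip.get_obs();print('t',round(o['clock'],2),'pos',o['ee_pos'].round(1),'yaw',round(yaw(o),3),'w',round(o['grip_width'],1),'gf',round(o['gripper_force'],1),'F',np.round(o['wrist_force'],1))
def rotm(o):
    from scipy.spatial.transform import Rotation as R
    w,x,y,z=o['ee_rot'];return R.from_quat([x,y,z,w]).as_matrix()
def goto(p,yw=None):
    """tool-frame shift (units of 40 mm) to TCP target p from here, with present yaw and after the turn"""
    o=manip.get_obs();M=rotm(o);d=M.T@(np.array(p)-o['ee_pos'])/40
    print('shift now',d.round(2))
    if yw is not None:
        a=-(yw-yaw(o));c,s=np.cos(a),np.sin(a)
        print(' turn az',round(a,3),'shift after',np.round([c*d[0]+s*d[1],-s*d[0]+c*d[1],d[2]],2))
def shot(n,name,save=True):
    c=info(n);p,d=optics.snapshot(n);cv2.imwrite(f'pics/{name}.png',p);np.savez(f'{name}.npz',R=c['R'],t=c['t'],d=d);return c,p,d
def load(n,name):
    c=info(n);z=np.load(f'{name}.npz');c['R']=z['R'];c['t']=z['t'];return c,cv2.imread(f'pics/{name}.png'),z['d']
E
python3 - <<'E'
from h import *
st();shot('wrist','w1');print(manip.get_obs()['joint_positions'].round(2))
E
```

```text
t 0.1 pos [ 165.3 -602.3  302. ] yaw 0.268 w 88.0 gf 0.0 F [-0.4 -0.5 -1.3]
[-1.32  0.42  1.63  0.    1.09 -0.02]
```

View pics/w1.png

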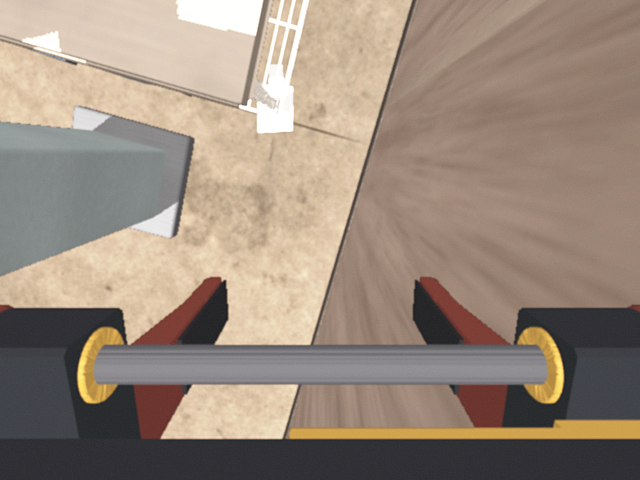

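The wrist view shows only floor, with the fingers at the bottom edge (about 200,300 and 440,300), because the moves were refused. The rows probably need all of their keys.

>>> servo_tool(moves=[{"ax":0,"ay":0,"az":0,"tx":0.52,"ty":-0.48,"tz":-0.05,"claw":1},{"ax":0,"ay":0,"az":0,"tx":0.52,"ty":-0.48,"tz":-0.05,"claw":1},{"ax":0,"ay":0,"az":0,"tx":0.52,"ty":-0.48,"tz":-0.05,"claw":1},{"ax":0,"ay":0,"az":0,"tx":0.52,"ty":-0.48,"tz":-0.05,"claw":1},{"ax":0,"ay":0,"az":0,"tx":0.52,"ty":-0.48,"tz":-0.05,"claw":1},{"ax":0,"ay":0,"az":0,"tx":0.52,"ty":-0.48,"tz":-0.05,"claw":1},{"ax":0,"ay":0,"az":0,"tx":0.52,"ty":-0.48,"tz":-0.05,"claw":1},{"ax":0,"ay":0,"az":0,"tx":0.52,"ty":-0.48,"tz":-0.05,"claw":1}], force=20)

```text
clock: 0.82
ee_pos: [285.6, -409.2, 318.6]
ee_rot: [-0.0, 0.991, 0.133, -0.0]
wrist_force: [0.4, -0.2, 1.1]
grip_width: 88.0
gripper_force: 0.0
```

>>> servo_tool(moves=[{"tx":0.52,"ty":-0.48,"tz":-0.05,"claw":1},{"tx":0.52,"ty":-0.48,"tz":-0.05,"claw":1},{"tx":0.52,"ty":-0.48,"tz":-0.05,"claw":1},{"tx":0.52,"ty":-0.48,"tz":-0.05,"claw":1},{"tx":0.52,"ty":-0.48,"tz":-0.05,"claw":1},{"tx":0.52,"ty":-0.48,"tz":-0.05,"claw":1},{"tx":0.52,"ty":-0.48,"tz":-0.05,"claw":1},{"tx":0.52,"ty":-0.48,"tz":-0.05,"claw":1}], force=20)

```text
invalid input
```

>>> servo_tool(moves=[{"ax":0,"ay":0,"az":0,"tx":0.52,"ty":-0.48,"tz":-0.05,"claw":1},{"ax":0,"ay":0,"az":0,"tx":0.52,"ty":-0.48,"tz":-0.05,"claw":1}])

```text
clock: 0.98
ee_pos: [315.6, -361.2, 322.7]
ee_rot: [-0.0, 0.991, 0.133, -0.0]
wrist_force: [-0.3, 0.3, 0.8]
grip_width: 87.9
gripper_force: 0.0
```

>>> servo_tool(moves=[{"ax":0,"ay":0,"az":-0.12,"tx":0,"ty":0,"tz":0,"claw":1},{"ax":0,"ay":0,"az":-0.12,"tx":0,"ty":0,"tz":0,"claw":1},{"ax":0,"ay":0,"az":-0.12,"tx":0,"ty":0,"tz":0,"claw":1},{"ax":0,"ay":0,"az":-0.12,"tx":0,"ty":0,"tz":0,"claw":1},{"ax":0,"ay":0,"az":-0.12,"tx":0,"ty":0,"tz":0,"claw":1},{"ax":0,"ay":0,"az":-0.12,"tx":0,"ty":0,"tz":0,"claw":1},{"ax":0,"ay":0,"az":-0.12,"tx":0,"ty":0,"tz":0,"claw":1},{"ax":0,"ay":0,"az":-0.12,"tx":0,"ty":0,"tz":0,"claw":1}])

```text
clock: 1.65
ee_pos: [315.1, -362.4, 322.5]
ee_rot: [-0.0, 0.816, 0.578, -0.0]
wrist_force: [0.3, 0.2, -0.2]
grip_width: 87.7
gripper_force: 0.0
```

>>> servo_tool(moves=[{"ax":0,"ay":0,"az":-0.12,"tx":0,"ty":0,"tz":0,"claw":1},{"ax":0,"ay":0,"az":-0.12,"tx":0,"ty":0,"tz":0,"claw":1},{"ax":0,"ay":0,"az":-0.04,"tx":0.6,"ty":-0.4,"tz":-0.05,"claw":1},{"ax":0,"ay":0,"az":0,"tx":0.86,"ty":-0.45,"tz":-0.05,"claw":1},{"ax":0,"ay":0,"az":0,"tx":0.86,"ty":-0.45,"tz":-0.05,"claw":1},{"ax":0,"ay":0,"az":0,"tx":0.86,"ty":-0.45,"tz":-0.05,"claw":1},{"ax":0,"ay":0,"az":0,"tx":0.86,"ty":-0.45,"tz":-0.05,"claw":1},{"ax":0,"ay":0,"az":0,"tx":0.86,"ty":-0.45,"tz":-0.05,"claw":1}])

```text
clock: 2.32
ee_pos: [221.5, -158.2, 334.3]
ee_rot: [-0.0, 0.729, 0.684, 0.0]
wrist_force: [1.3, 1.2, 0.5]
grip_width: 87.7
gripper_force: 0.0
```

>>> servo_tool(moves=[{"ax":0,"ay":0,"az":0,"tx":0.86,"ty":-0.45,"tz":-0.05,"claw":1},{"ax":0,"ay":0,"az":0,"tx":0.86,"ty":-0.45,"tz":-0.05,"claw":1},{"ax":0,"ay":0,"az":0,"tx":0.86,"ty":-0.45,"tz":-0.05,"claw":1},{"ax":0,"ay":0,"az":0,"tx":0.86,"ty":-0.45,"tz":-0.05,"claw":1},{"ax":0,"ay":0,"az":0,"tx":0,"ty":-0.45,"tz":-0.05,"claw":1},{"ax":0,"ay":0,"az":0,"tx":0,"ty":0,"tz":-0.05,"claw":1},{"ax":0,"ay":0,"az":0,"tx":0,"ty":0,"tz":0,"claw":1}])

```text
clock: 2.9
ee_pos: [145.5, -23.0, 346.8]
ee_rot: [0.001, 0.728, 0.685, 0.001]
wrist_force: [-0.1, -0.3, 0.1]
grip_width: 87.9
gripper_force: 0.0
```

```bash
python3 - <<'E'
from h import *
st();shot('wrist','w2');print(manip.get_obs()['joint_positions'].round(2))
E
```

```text
t 2.9 pos [145.5 -23.  346.8] yaw 1.51 w 87.9 gf 0.0 F [-0.1 -0.3  0.1]
[-0.24 -0.55  2.42 -0.    1.27 -0.18]
```

View pics/w2.png

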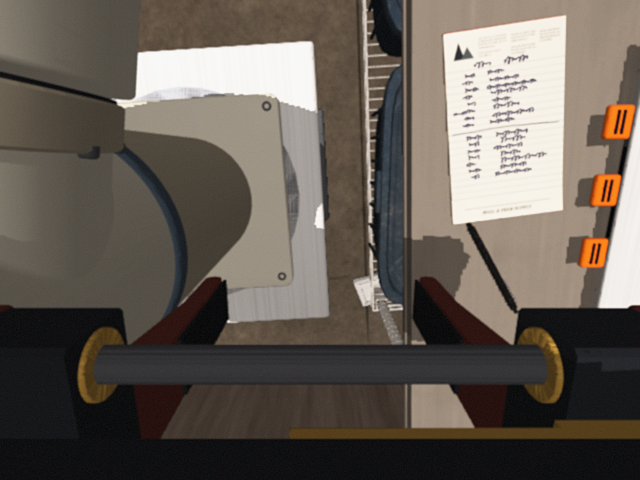

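The view shows the keys at (620,122), (606,190) and (595,252); I moved y the wrong way. At this yaw, tool +y is world +x.

>>> servo_tool(moves=[{"ax":0,"ay":0,"az":0,"tx":0,"ty":0.85,"tz":0,"claw":1},{"ax":0,"ay":0,"az":0,"tx":0,"ty":0.85,"tz":0,"claw":1},{"ax":0,"ay":0,"az":0,"tx":0,"ty":0.85,"tz":0,"claw":1},{"ax":0,"ay":0,"az":0,"tx":0,"ty":0.85,"tz":0,"claw":1},{"ax":0,"ay":0,"az":0,"tx":0,"ty":0.85,"tz":0,"claw":1},{"ax":0,"ay":0,"az":0,"tx":0,"ty":0.85,"tz":0,"claw":1},{"ax":0,"ay":0,"az":0,"tx":0,"ty":0.85,"tz":0,"claw":1},{"ax":0,"ay":0,"az":0,"tx":0,"ty":0.85,"tz":0,"claw":1}])

```text
clock: 3.62
ee_pos: [419.3, -43.1, 344.8]
ee_rot: [-0.001, 0.731, 0.682, -0.001]
wrist_force: [-0.9, -0.3, 0.3]
grip_width: 87.0
gripper_force: 0.0
```

>>> servo_tool(moves=[{"ax":0,"ay":0,"az":0,"tx":0,"ty":0.85,"tz":0,"claw":1},{"ax":0,"ay":0,"az":0,"tx":0,"ty":0.85,"tz":0,"claw":1},{"ax":0,"ay":0,"az":0,"tx":0,"ty":0.85,"tz":0,"claw":1},{"ax":0,"ay":0,"az":0,"tx":0,"ty":0,"tz":0,"claw":1},{"ax":0,"ay":0,"az":0,"tx":0,"ty":0,"tz":0,"claw":1}])

```text
clock: 4.03
ee_pos: [520.1, -49.7, 344.3]
ee_rot: [-0.001, 0.731, 0.683, -0.001]
wrist_force: [-0.4, -0.4, -0.6]
grip_width: 87.6
gripper_force: 0.0
```

```bash
python3 - <<'E'
from h import *
st();shot('wrist','w3');print(manip.get_obs()['joint_positions'].round(2))
E
```

```text
t 4.03 pos [520.1 -49.7 344.3] yaw 1.503 w 87.6 gf 0.0 F [-0.4 -0.4 -0.6]
[-0.12  0.22  1.82 -0.    1.11 -0.05]
```

View pics/w3.png

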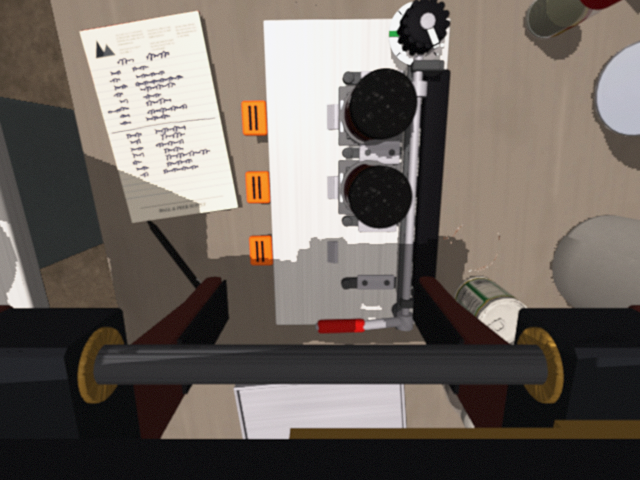

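The shaker is seen from above: keys at (254,119), (257,187) and (260,249); black caps at (384,103) and (379,196); lane 3 empty. The lever is at (340,325) pointing to the front. The nut is at (428,20) with the green mark at (392,34) and the white pointer at (433,30).

```bash
python3 - <<'E'
from h import *
def om(p):
    H=hsv(p).astype(int);return((H[...,0]>=4)&(H[...,0]<=20)&(H[...,1]>150)&(H[...,2]>70)).astype(np.uint8)
K={}
for n in('w2','w3'):
    c,p,d=load('wrist',n); m=cv2.morphologyEx(om(p),cv2.MORPH_CLOSE,np.ones((7,7)))
    # top faces via minAreaRect
    b=[x for x in blobs(m,300) if 60<x[0][1]<300 and (x[0][0]>500 or 200<x[0][0]<300)]
    K[n]=(c,sorted([x[0] for x in b],key=lambda u:u[1]));print(n,b)
for a,b in zip(K['w2'][1],K['w3'][1]): print('key tri',*[np.round(x,1) for x in tri(K['w2'][0],a,K['w3'][0],b)],'plane w3 z34',plane(K['w3'][0],b,34).round(1))
c,p,d=load('wrist','w3')
def dep(u): o,r=ray(c,u);return (o+r*d[int(u[1]),int(u[0])]).round(1)
for u in((300,200),(384,103),(379,196),(428,20),(330,326),(350,326),(372,282)): print(u,dep(u))
r=[x for x in blobs(mask(p,'red'),30)];print(r)
for x in r: print('red z80',plane(c,x[0],80).round(1))
for u in((265,20),(276,323)): print('deck front',plane(c,u,37).round(1))
for i,u in enumerate(((384,103),(379,196))):
    m=mask(p,'black')*0; H=hsv(p)[...,2]; m=(H<75).astype(np.uint8); r0=m[u[1]-45:u[1]+45,u[0]-45:u[0]+45]
    print(i, cv2.HoughCircles(cv2.GaussianBlur(r0*255,(5,5),1),cv2.HOUGH_GRADIENT,1,50,param1=100,param2=8,minRadius=26,maxRadius=38))
E
```

```text
w2 [([617.9, 121.6], 1010, [601, 104, 34, 36]), ([605.0, 189.9], 889, [589, 174, 33, 33]), ([593.0, 252.3], 781, [578, 237, 31, 31])]
w3 [([253.9, 117.8], 860, [241, 100, 26, 36]), ([257.4, 186.6], 756, [245, 171, 25, 33]), ([260.4, 250.2], 692, [249, 235, 24, 31])]
key tri [460.2  55.6  31.7] 0.3 plane w3 z34 [460.6  55.5  34. ]
key tri [456.1 -14.   31.7] 0.7 plane w3 z34 [456.5 -13.5  34. ]
key tri [451.7 -83.8  31.8] 0.3 plane w3 z34 [452.2 -83.1  34. ]
(300, 200) [500.6 -30.4  36.5]
(384, 103) [575.1  49.2 136.4]
(379, 196) [569.5 -19.4 136. ]
(428, 20) [619.2 114.3  94.4]
(330, 326) [ 523.7 -153.3   86.9]
(350, 326) [ 543.9 -154.8   86.6]
(372, 282) [ 572.4 -123.3   48.6]
[([340.7, 325.7], 570, [318, 319, 46, 14])]
red z80 [ 534.7 -157.2   80. ]
deck front [481.5 141.7  37. ]
deck front [ 461.3 -170.3   37. ]
0 [[[34.5 56.5 29.3]]]
1 [[[44.5 43.5 33. ]]]
```

>>> servo_tool(moves=[{"ax":0,"ay":0,"az":0,"tx":-0.66,"ty":0.07,"tz":0,"claw":-0.2},{"ax":0,"ay":0,"az":0,"tx":-0.66,"ty":0.07,"tz":0,"claw":-0.2},{"ax":0,"ay":0,"az":0,"tx":-0.66,"ty":0.07,"tz":0,"claw":-0.2},{"ax":0,"ay":0,"az":0,"tx":-0.66,"ty":0.07,"tz":0,"claw":-0.2},{"ax":0,"ay":0,"az":0.12,"tx":0,"ty":0,"tz":0,"claw":-0.2},{"ax":0,"ay":0,"az":0.12,"tx":0,"ty":0,"tz":0,"claw":-0.2},{"ax":0,"ay":0,"az":0.12,"tx":0,"ty":0,"tz":0,"claw":-0.2},{"ax":0,"ay":0,"az":0.12,"tx":0,"ty":0,"tz":0,"claw":-0.2}])

```text
clock: 4.75
ee_pos: [521.5, -154.2, 346.0]
ee_rot: [-0.0, 0.873, 0.488, -0.0]
wrist_force: [-0.1, 0.4, 0.6]
grip_width: 38.2
gripper_force: 0.0
```

>>> servo_tool(moves=[{"ax":0,"ay":0,"az":0.12,"tx":0,"ty":0,"tz":0,"claw":-0.2},{"ax":0,"ay":0,"az":0.12,"tx":0,"ty":0,"tz":0,"claw":-0.2},{"ax":0,"ay":0,"az":0.12,"tx":0,"ty":0,"tz":0,"claw":-0.2},{"ax":0,"ay":0,"az":0.12,"tx":0,"ty":0,"tz":0,"claw":-0.2},{"ax":0,"ay":0,"az":0.12,"tx":0,"ty":0,"tz":0,"claw":-0.2},{"ax":0,"ay":0,"az":0.12,"tx":0,"ty":0,"tz":0,"claw":-0.2},{"ax":0,"ay":0,"az":0.12,"tx":0,"ty":0,"tz":0,"claw":-0.2},{"ax":0,"ay":0,"az":0.12,"tx":0,"ty":0,"tz":0,"claw":-0.2}])

```text
clock: 5.42
ee_pos: [521.5, -153.9, 346.0]
ee_rot: [-0.0, 1.0, 0.03, -0.0]
wrist_force: [-1.0, -0.8, 0.3]
grip_width: 35.3
gripper_force: 0.0
```

>>> servo_tool(moves=[{"ax":0,"ay":0,"az":0.125,"tx":0,"ty":0,"tz":0.8,"claw":-0.2},{"ax":0,"ay":0,"az":0,"tx":0,"ty":0,"tz":0.8,"claw":-0.2},{"ax":0,"ay":0,"az":0,"tx":0,"ty":0,"tz":0.8,"claw":-0.2},{"ax":0,"ay":0,"az":0,"tx":0,"ty":0,"tz":0,"claw":-0.2},{"ax":0,"ay":0,"az":0,"tx":0,"ty":0,"tz":0,"claw":-0.2}])

```text
clock: 5.83
ee_pos: [521.3, -153.4, 249.4]
ee_rot: [-0.001, 1.0, -0.029, -0.002]
wrist_force: [-0.8, 0.2, -0.3]
grip_width: 35.3
gripper_force: 0.0
```

```bash
python3 - <<'E'
from h import *
st();c,p,d=shot('wrist','w4');goto((523.7,-155.8,141),-0.062)
for b in blobs(mask(p,'red'),100): print(b,plane(c,b[0],82).round(1))
x=proj(c,(523.7,-155.8,80));print('pred grip px',x, 'hinge',proj(c,(603.5,-160.7,68)))
E
```

```text
t 5.83 pos [ 521.3 -153.4  249.4] yaw -0.059 w 35.3 gf 0.0 F [-0.8  0.2 -0.3]
shift now [0.03 0.05 2.75]
 turn az 0.003 shift after [0.03 0.05 2.75]
([324.1, 230.9], 1151, [315, 198, 19, 68]) [ 536.2 -157.2   82. ]
pred grip px [323.03554786 247.66327781] hinge [323.36506047 130.31949273]
```

View pics/w4.png

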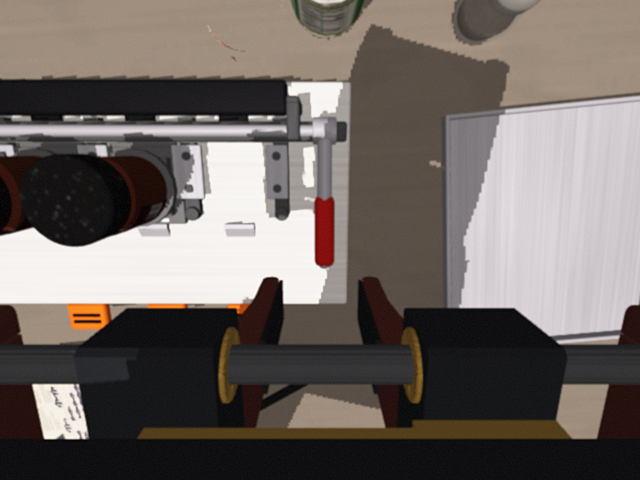

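The red lever grip spans (315–334, 198–266), and my predicted grip point (323,248) and hinge (323,130) both fall on it. Next I descend, grip and swing the lever.

>>> servo_tool(moves=[{"ax":0,"ay":0,"az":0,"tx":0.03,"ty":0.08,"tz":0.7,"claw":-0.2},{"ax":0,"ay":0,"az":0,"tx":0,"ty":0,"tz":0.7,"claw":-0.2},{"ax":0,"ay":0,"az":0,"tx":0,"ty":0,"tz":0.7,"claw":-0.2},{"ax":0,"ay":0,"az":0,"tx":0,"ty":0,"tz":0.6,"claw":-0.2},{"ax":0,"ay":0,"az":0,"tx":0,"ty":0,"tz":0,"claw":-1},{"ax":0,"ay":0,"az":0,"tx":0,"ty":0,"tz":0,"claw":-1},{"ax":0,"ay":0,"az":0,"tx":0,"ty":0,"tz":0,"claw":-1},{"ax":0,"ay":0,"az":0,"tx":0,"ty":0,"tz":0,"claw":-1}], force=12)

```text
clock: 6.55
ee_pos: [525.5, -156.4, 144.8]
ee_rot: [0.0, 1.0, -0.029, 0.002]
wrist_force: [2.5, 9.2, 4.2]
grip_width: 13.0
gripper_force: 12.0
```

>>> servo_tool(moves=[{"ax":0,"ay":0,"az":0,"tx":0.05,"ty":0,"tz":-0.25,"claw":-1},{"ax":0,"ay":0,"az":0,"tx":0.085,"ty":0,"tz":-0.24,"claw":-1},{"ax":0,"ay":0,"az":0,"tx":0.11,"ty":0,"tz":-0.225,"claw":-1},{"ax":0,"ay":0,"az":0,"tx":0.14,"ty":0,"tz":-0.21,"claw":-1},{"ax":0,"ay":0,"az":0,"tx":0.165,"ty":0,"tz":-0.19,"claw":-1},{"ax":0,"ay":0,"az":0,"tx":0.19,"ty":0,"tz":-0.17,"claw":-1},{"ax":0,"ay":0,"az":0,"tx":0.21,"ty":0,"tz":-0.145,"claw":-1},{"ax":0,"ay":0,"az":0,"tx":0.22,"ty":0,"tz":-0.12,"claw":-1}])

```text
clock: 7.22
ee_pos: [570.7, -158.8, 205.1]
ee_rot: [-0.0, 1.0, -0.029, -0.001]
wrist_force: [-5.1, 1.0, -4.1]
grip_width: 12.9
gripper_force: 12.0
```

>>> servo_tool(moves=[{"ax":0,"ay":0,"az":0,"tx":0.24,"ty":0,"tz":-0.09,"claw":-1},{"ax":0,"ay":0,"az":0,"tx":0.25,"ty":0,"tz":-0.06,"claw":-1},{"ax":0,"ay":0,"az":0,"tx":0.25,"ty":0,"tz":-0.03,"claw":-1},{"ax":0,"ay":0,"az":0,"tx":0.25,"ty":0,"tz":0,"claw":-1},{"ax":0,"ay":0,"az":0,"tx":0.25,"ty":0,"tz":0.04,"claw":-1},{"ax":0,"ay":0,"az":0,"tx":0.245,"ty":0,"tz":0.065,"claw":-1},{"ax":0,"ay":0,"az":0,"tx":0.12,"ty":0,"tz":0.035,"claw":-1},{"ax":0,"ay":0,"az":0,"tx":0,"ty":0,"tz":0,"claw":-1}])

```text
clock: 7.88
ee_pos: [636.7, -162.7, 206.2]
ee_rot: [0.0, 1.0, -0.028, 0.001]
wrist_force: [-0.7, -0.1, 0.5]
grip_width: 0.6
gripper_force: 0.0
```

```bash
python3 - <<'E'
from h import *
st();c,p,d=shot('side','s5')
cv2.imwrite('pics/s5c.png',cv2.resize(p[150:300,220:380],None,fx=3.7,fy=3.7,interpolation=2))
E
```

```text
t 7.88 pos [ 636.7 -162.7  206.2] yaw -0.057 w 0.6 gf 0.0 F [-0.7 -0.1  0.5]
```

View pics/s5c.png

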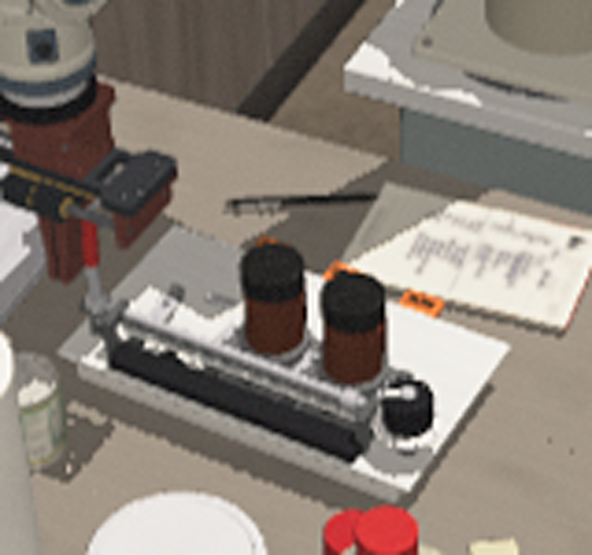

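The lever is about upright (red grip at crop (90,240)), but the fingers slipped off it and shut. I'll measure its angle.

```bash
python3 - <<'E'
from h import *
C={};B={}
for n in('scene','side'):
    c,p,d=shot(n,n+'6');C[n]=c
    B[n]=[b for b in blobs(mask(p,'red'),8) if (n=='scene' and 330<b[0][0]<410 and 150<b[0][1]<240) or (n=='side' and 225<b[0][0]<275 and 180<b[0][1]<240)]
    print(n,B[n],[ (lambda o,r:(o+r*d[int(b[0][1]),int(b[0][0])]).round(0))(*ray(c,b[0])) for b in B[n]])
if B['scene'] and B['side']:
    print(tri(C['scene'],B['scene'][0][0],C['side'],B['side'][0][0]))
E
```

```text
scene [([354.7, 187.1], 53, [353, 180, 5, 15])] [array([ 604., -154.,  139.])]
side [([244.0, 215.3], 33, [243, 210, 3, 12])] [array([ 614., -154.,  140.])]
(array([ 607.1543907 , -159.34425298,  133.52652998]), np.float64(1.8848523213951953))
```

>>> servo_tool(moves=[{"ax":0,"ay":0,"az":0,"tx":0.1,"ty":0,"tz":-0.65,"claw":-1},{"ax":0,"ay":0,"az":0,"tx":0,"ty":0,"tz":-0.65,"claw":-1},{"ax":0,"ay":0,"az":0,"tx":-0.9,"ty":0,"tz":0,"claw":-1},{"ax":0,"ay":0,"az":0,"tx":-0.9,"ty":0,"tz":0,"claw":-1},{"ax":0,"ay":0,"az":0,"tx":0,"ty":0,"tz":0,"claw":-1},{"ax":0,"ay":0,"az":0,"tx":0,"ty":0,"tz":0.8,"claw":-1},{"ax":0,"ay":0,"az":0,"tx":0,"ty":0,"tz":0.8,"claw":-1},{"ax":0,"ay":0,"az":0,"tx":0,"ty":0,"tz":0,"claw":-1}])

```text
clock: 8.7
ee_pos: [563.7, -157.8, 189.4]
ee_rot: [-0.001, 1.0, -0.029, -0.004]
wrist_force: [-1.4, 0.3, -0.2]
grip_width: 0.5
gripper_force: 0.0
```

>>> servo_tool(moves=[{"ax":0,"ay":0,"az":0,"tx":0.2,"ty":0,"tz":0,"claw":-1},{"ax":0,"ay":0,"az":0,"tx":0.2,"ty":0,"tz":0,"claw":-1},{"ax":0,"ay":0,"az":0,"tx":0.2,"ty":0,"tz":0,"claw":-1},{"ax":0,"ay":0,"az":0,"tx":0.15,"ty":0,"tz":0,"claw":-1},{"ax":0,"ay":0,"az":0,"tx":0.1,"ty":0,"tz":0,"claw":-1},{"ax":0,"ay":0,"az":0,"tx":0,"ty":0,"tz":0,"claw":-1}])

```text
clock: 9.2
ee_pos: [601.6, -160.8, 194.8]
ee_rot: [0.0, 1.0, -0.028, -0.001]
wrist_force: [-3.6, -0.7, -0.9]
grip_width: 0.4
gripper_force: 1.6
```

>>> servo_tool(moves=[{"ax":0,"ay":0,"az":0,"tx":0.08,"ty":0,"tz":0,"claw":-1},{"ax":0,"ay":0,"az":0,"tx":0,"ty":0,"tz":0,"claw":-1}])

```text
clock: 9.37
ee_pos: [603.9, -160.9, 194.4]
ee_rot: [0.0, 1.0, -0.028, -0.001]
wrist_force: [-5.8, -1.3, -0.3]
grip_width: 0.5
gripper_force: 2.5
```

>>> servo_tool(moves=[{"ax":0,"ay":0,"az":0,"tx":0.08,"ty":0,"tz":0,"claw":-1},{"ax":0,"ay":0,"az":0,"tx":0,"ty":0,"tz":0,"claw":-1}])

```text
clock: 9.53
ee_pos: [604.8, -160.9, 194.2]
ee_rot: [-0.0, 1.0, -0.028, -0.004]
wrist_force: [-15.6, -1.9, 5.8]
grip_width: 0.4
gripper_force: 7.9
```

Force jumped to 16 N with no further travel, so the lever is against its open stop. Next, over to key 2.

>>> servo_tool(moves=[{"ax":0,"ay":0,"az":0,"tx":-0.4,"ty":0,"tz":-0.1,"claw":-1},{"ax":0,"ay":0,"az":0,"tx":0,"ty":0,"tz":-0.7,"claw":-1},{"ax":0,"ay":0,"az":0,"tx":0,"ty":0,"tz":-0.7,"claw":-1},{"ax":0,"ay":0,"az":0,"tx":-0.7,"ty":-0.7,"tz":0,"claw":-1},{"ax":0,"ay":0,"az":0,"tx":-0.7,"ty":-0.7,"tz":0,"claw":-1},{"ax":0,"ay":0,"az":0,"tx":-0.7,"ty":-0.7,"tz":0,"claw":-1},{"ax":0,"ay":0,"az":0,"tx":-0.7,"ty":-0.7,"tz":0,"claw":-1},{"ax":0,"ay":0,"az":0,"tx":-0.7,"ty":-0.7,"tz":0,"claw":-1}])

```text
clock: 10.2
ee_pos: [459.9, -11.1, 255.6]
ee_rot: [-0.0, 1.0, -0.029, 0.002]
wrist_force: [0.3, 0.0, -0.2]
grip_width: 0.1
gripper_force: 0.0
```

>>> servo_tool(moves=[{"ax":0,"ay":0,"az":0,"tx":0,"ty":0,"tz":0,"claw":-1},{"ax":0,"ay":0,"az":0,"tx":0,"ty":0,"tz":0,"claw":-1}])

```text
clock: 10.37
ee_pos: [460.1, -11.0, 255.6]
ee_rot: [-0.0, 1.0, -0.027, 0.002]
wrist_force: [0.8, 1.0, 0.0]
grip_width: 0.2
gripper_force: 0.0
```

```bash
python3 - <<'E'
from h import *
st();goto((456.5,-13.5,105),-0.062)
C={};B={}
for n in('scene','side'):
    c,p,d=shot(n,n+'7');C[n]=c
    B[n]=[b for b in blobs(mask(p,'red'),8) if (n=='scene' and 330<b[0][0]<410 and 150<b[0][1]<240) or (n=='side' and 225<b[0][0]<275 and 180<b[0][1]<240)]
    print(n,B[n])
if B['scene'] and B['side']:
    X,e=tri(C['scene'],B['scene'][0][0],C['side'],B['side'][0][0]);print(X,e,'angle',np.pi-np.arctan2(X[2]-68,X[0]-603.5)-.149)
E
```

```text
t 10.37 pos [460.1 -11.  255.6] yaw -0.054 w 0.2 gf 0.0 F [0.8 1.  0. ]
shift now [-0.1   0.07  3.76]
 turn az 0.008 shift after [-0.1   0.07  3.76]
scene [([348.2, 185.3], 69, [345, 178, 7, 16])]
side [([240.2, 219.8], 36, [237, 215, 7, 10])]
[ 625.87926692 -160.96635693  130.32391839] 1.0738971193050533 angle 1.766537140132354
```

>>> servo_tool(moves=[{"ax":0,"ay":0,"az":0,"tx":-0.1,"ty":0.07,"tz":0.8,"claw":-1},{"ax":0,"ay":0,"az":0,"tx":0,"ty":0,"tz":0.8,"claw":-1},{"ax":0,"ay":0,"az":0,"tx":0,"ty":0,"tz":0.8,"claw":-1},{"ax":0,"ay":0,"az":0,"tx":0,"ty":0,"tz":0.7,"claw":-1},{"ax":0,"ay":0,"az":0,"tx":0,"ty":0,"tz":0.3,"claw":-1},{"ax":0,"ay":0,"az":0,"tx":0,"ty":0,"tz":0.2,"claw":-1},{"ax":0,"ay":0,"az":0,"tx":0,"ty":0,"tz":0.15,"claw":-1},{"ax":0,"ay":0,"az":0,"tx":0,"ty":0,"tz":0.02,"claw":-1}])

```text
clock: 11.13
ee_pos: [456.4, -15.5, 103.1]
ee_rot: [0.0, 1.0, -0.029, 0.0]
wrist_force: [-2.9, -2.9, 9.0]
grip_width: 0.6
gripper_force: 4.4
```

>>> servo_tool(moves=[{"ax":0,"ay":0,"az":0,"tx":0,"ty":0,"tz":0,"claw":-1},{"ax":0,"ay":0,"az":0,"tx":0,"ty":0,"tz":0,"claw":-1},{"ax":0,"ay":0,"az":0,"tx":0,"ty":0,"tz":0,"claw":-1},{"ax":0,"ay":0,"az":0,"tx":0,"ty":0,"tz":0,"claw":-1},{"ax":0,"ay":0,"az":0,"tx":0,"ty":0,"tz":0,"claw":-1},{"ax":0,"ay":0,"az":0,"tx":0,"ty":0,"tz":0,"claw":-1}])

```text
clock: 11.63
ee_pos: [456.6, -14.9, 103.7]
ee_rot: [0.0, 1.0, -0.029, 0.001]
wrist_force: [1.2, -1.3, 4.1]
grip_width: 0.4
gripper_force: 2.1
```

```bash
python3 - <<'E'
from h import *
st();c,p,d=shot('wrist','w8')
E
```

```text
t 11.63 pos [456.6 -14.9 103.7] yaw -0.057 w 0.4 gf 2.1 F [ 1.2 -1.3  4.1]
```

View pics/w8.png

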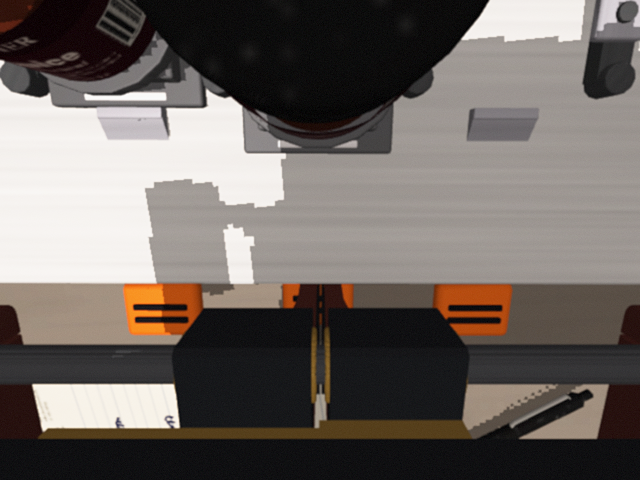

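The middle jar has popped: its carrier front is at row 152, against 106 for lane 1. Now key 1.

>>> servo_tool(moves=[{"ax":0,"ay":0,"az":0,"tx":0,"ty":0,"tz":-0.8,"claw":-1},{"ax":0,"ay":0,"az":0,"tx":0,"ty":-0.2,"tz":-0.2,"claw":-1},{"ax":0,"ay":0,"az":0,"tx":0.01,"ty":-0.8,"tz":0,"claw":-1},{"ax":0,"ay":0,"az":0,"tx":0,"ty":-0.73,"tz":0,"claw":-1},{"ax":0,"ay":0,"az":0,"tx":0,"ty":0,"tz":0.4,"claw":-1},{"ax":0,"ay":0,"az":0,"tx":0,"ty":0,"tz":0.3,"claw":-1},{"ax":0,"ay":0,"az":0,"tx":0,"ty":0,"tz":0.2,"claw":-1},{"ax":0,"ay":0,"az":0,"tx":0,"ty":0,"tz":0.1,"claw":-1}])

```text
clock: 12.35
ee_pos: [459.7, 54.8, 102.5]
ee_rot: [-0.0, 1.0, -0.028, -0.0]
wrist_force: [-3.1, 3.3, 25.3]
grip_width: 0.4
gripper_force: 12.6
```

>>> servo_tool(moves=[{"ax":0,"ay":0,"az":0,"tx":0,"ty":0,"tz":0,"claw":-1},{"ax":0,"ay":0,"az":0,"tx":0,"ty":0,"tz":0,"claw":-1},{"ax":0,"ay":0,"az":0,"tx":0,"ty":0,"tz":0,"claw":-1},{"ax":0,"ay":0,"az":0,"tx":0,"ty":0,"tz":0,"claw":-1},{"ax":0,"ay":0,"az":0,"tx":0,"ty":0,"tz":0,"claw":-1},{"ax":0,"ay":0,"az":0,"tx":0,"ty":0,"tz":0,"claw":-1},{"ax":0,"ay":0,"az":0,"tx":0,"ty":0,"tz":0,"claw":-1}])

```text
clock: 12.93
ee_pos: [459.9, 54.2, 103.3]
ee_rot: [-0.0, 1.0, -0.029, 0.0]
wrist_force: [-2.2, 1.6, 4.7]
grip_width: 0.2
gripper_force: 2.2
```

>>> servo_tool(moves=[{"ax":0,"ay":0,"az":0,"tx":0,"ty":0,"tz":-0.8,"claw":-1},{"ax":0,"ay":0,"az":0,"tx":0,"ty":0,"tz":-0.9,"claw":-1},{"ax":0,"ay":0,"az":0,"tx":0,"ty":0,"tz":-0.9,"claw":1},{"ax":0,"ay":0,"az":0,"tx":0,"ty":0,"tz":-0.9,"claw":1},{"ax":0,"ay":0,"az":-0.12,"tx":0,"ty":0,"tz":-0.9,"claw":1},{"ax":0,"ay":0,"az":-0.12,"tx":0,"ty":0,"tz":-0.9,"claw":1},{"ax":0,"ay":0,"az":-0.12,"tx":0,"ty":0,"tz":0,"claw":1},{"ax":0,"ay":0,"az":-0.12,"tx":0,"ty":0,"tz":0,"claw":1}])

```text
clock: 13.6
ee_pos: [460.8, 54.1, 317.6]
ee_rot: [0.0, 0.977, 0.213, 0.003]
wrist_force: [0.4, 0.3, -0.6]
grip_width: 37.4
gripper_force: 0.0
```

>>> servo_tool(moves=[{"ax":0,"ay":0,"az":-0.12,"tx":0,"ty":0,"tz":0,"claw":1},{"ax":0,"ay":0,"az":-0.12,"tx":0,"ty":0,"tz":0,"claw":1},{"ax":0,"ay":0,"az":-0.12,"tx":0,"ty":0,"tz":0,"claw":1},{"ax":0,"ay":0,"az":-0.12,"tx":0,"ty":0,"tz":0,"claw":1},{"ax":0,"ay":0,"az":-0.12,"tx":0,"ty":0,"tz":0,"claw":1},{"ax":0,"ay":0,"az":-0.12,"tx":0,"ty":0,"tz":0,"claw":1},{"ax":0,"ay":0,"az":-0.12,"tx":0,"ty":0,"tz":0,"claw":1},{"ax":0,"ay":0,"az":-0.12,"tx":0,"ty":0,"tz":0,"claw":1}])

```text
clock: 14.27
ee_pos: [459.5, 54.0, 314.8]
ee_rot: [-0.0, 0.769, 0.64, -0.0]
wrist_force: [0.8, 1.1, 0.0]
grip_width: 87.5
gripper_force: 0.0
```

>>> servo_tool(moves=[{"ax":0,"ay":0,"az":-0.12,"tx":-0.8,"ty":0.5,"tz":0,"claw":1},{"ax":0,"ay":0,"az":0,"tx":-0.8,"ty":0.5,"tz":0,"claw":1},{"ax":0,"ay":0,"az":0,"tx":-0.8,"ty":0.5,"tz":0,"claw":1},{"ax":0,"ay":0,"az":0,"tx":0,"ty":0,"tz":0,"claw":1},{"ax":0,"ay":0,"az":0,"tx":0,"ty":0,"tz":0,"claw":1}])

```text
clock: 14.68
ee_pos: [507.9, -46.9, 314.6]
ee_rot: [-0.0, 0.735, 0.679, -0.0]
wrist_force: [0.1, -0.6, -0.5]
grip_width: 87.7
gripper_force: 0.0
```

```bash
python3 - <<'E'
from h import *
st();c,p,d=shot('wrist','w9')
E
```

```text
t 14.68 pos [507.9 -46.9 314.6] yaw 1.492 w 87.7 gf 0.0 F [ 0.1 -0.6 -0.5]
```

View pics/w9.png

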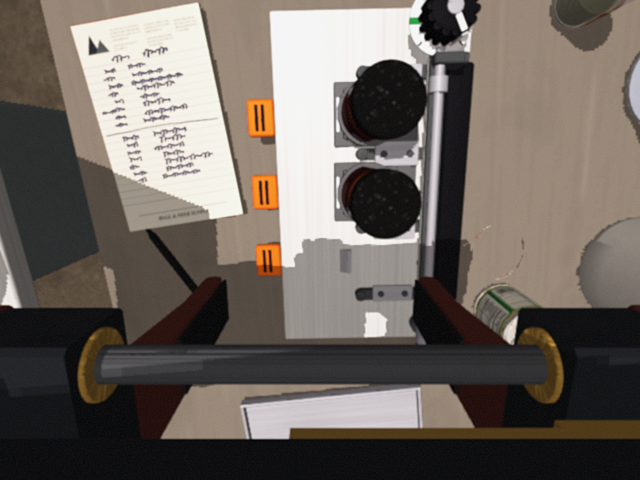

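Both jars have popped out. Their carrier fronts are at column ~335, with caps at (388,100) and (383,203). I'll measure the cap centres by depth and plane.

```bash
cat >> h.py <<'E'
def caps(c,d,zlo,zhi,amin=150):
    """blobs of pixels whose world height is in range: centroid cast onto the blob's height"""
    v,u=np.mgrid[0:480,0:640]; r=np.stack([(u-c['cx'])/c['f'],(v-c['cy'])/c['f'],np.ones_like(u,float)],-1)*d[...,None]
    X=(r-c['t'])@c['R']; m=((X[...,2]>zlo)&(X[...,2]<zhi)&(d>100)&(v<290)).astype(np.uint8)
    m=cv2.morphologyEx(m,cv2.MORPH_OPEN,np.ones((3,3)));n,l,s,_=cv2.connectedComponentsWithStats(m)
    out=[]
    for i in range(1,n):
        if s[i,4]<amin: continue
        P=X[l==i]; ct=np.argwhere(l==i)[:,::-1].astype(np.int32)
        (cu,cv_),rad=cv2.minEnclosingCircle(ct); z=np.median(P[:,2])
        out.append((plane(c,(cu,cv_),z).round(1),'rad',round(rad*np.median(d[l==i])/c['f'],1),'px',(round(cu),round(cv_)),int(s[i,4])))
    return out
E
python3 - <<'E'
from h import *
c,p,d=load('wrist','w9')
for x in caps(c,d,130,142): print(x)
for u in((335,110),(336,190)): print('front edge',plane(c,u,43).round(1))
E
```

```text
(array([561.7,  50.1, 138.3]), 'rad', np.float64(26.9), 'px', (388, 99), 4776)
(array([558.1, -19.1, 138.4]), 'rad', np.float64(25.3), 'px', (386, 204), 3899)
front edge [530.8  55.8  43. ]
front edge [526.7 -16.3  43. ]
```

>>> servo_tool(moves=[{"ax":0,"ay":0,"az":-0.016,"tx":0.4,"ty":0.6,"tz":0,"claw":1},{"ax":0,"ay":0,"az":0,"tx":0.4,"ty":0.59,"tz":0.4,"claw":1},{"ax":0,"ay":0,"az":0,"tx":0,"ty":0,"tz":0.7,"claw":1},{"ax":0,"ay":0,"az":0,"tx":0,"ty":0,"tz":0.7,"claw":1},{"ax":0,"ay":0,"az":0,"tx":0,"ty":0,"tz":0.7,"claw":1},{"ax":0,"ay":0,"az":0,"tx":0,"ty":0,"tz":0.6,"claw":1},{"ax":0,"ay":0,"az":0,"tx":0,"ty":0,"tz":0.1,"claw":1},{"ax":0,"ay":0,"az":0,"tx":0,"ty":0,"tz":0,"claw":1}])

```text
clock: 15.4
ee_pos: [555.8, -15.6, 185.8]
ee_rot: [-0.002, 0.728, 0.686, -0.001]
wrist_force: [-0.6, 0.6, 1.2]
grip_width: 87.8
gripper_force: 0.0
```

>>> servo_tool(moves=[{"ax":0,"ay":0,"az":0,"tx":0,"ty":0,"tz":0,"claw":-1},{"ax":0,"ay":0,"az":0,"tx":0,"ty":0,"tz":0,"claw":-1},{"ax":0,"ay":0,"az":0,"tx":0,"ty":0,"tz":0,"claw":-1},{"ax":0,"ay":0,"az":0,"tx":0,"ty":0,"tz":0,"claw":-1},{"ax":0,"ay":0,"az":0,"tx":0,"ty":0,"tz":0,"claw":-1},{"ax":0,"ay":0,"az":0,"tx":0,"ty":0,"tz":0,"claw":-1}], force=25)

```text
clock: 15.9
ee_pos: [557.5, -16.7, 187.8]
ee_rot: [0.0, 0.728, 0.685, 0.0]
wrist_force: [-1.5, -0.4, 0.7]
grip_width: 51.5
gripper_force: 0.6
```

>>> servo_tool(moves=[{"ax":0,"ay":0,"az":0,"tx":0,"ty":-0.15,"tz":0,"claw":-1},{"ax":0,"ay":0,"az":0,"tx":0,"ty":-0.25,"tz":0,"claw":-1},{"ax":0,"ay":0,"az":0,"tx":0,"ty":-0.25,"tz":0,"claw":-1},{"ax":0,"ay":0,"az":0,"tx":0,"ty":-0.25,"tz":0,"claw":-1},{"ax":0,"ay":0,"az":0,"tx":0,"ty":-0.25,"tz":0,"claw":-1},{"ax":0,"ay":0,"az":0,"tx":0,"ty":-0.25,"tz":0,"claw":-1},{"ax":0,"ay":0,"az":0,"tx":0,"ty":-0.25,"tz":0,"claw":-1},{"ax":0,"ay":0,"az":0,"tx":0,"ty":-0.25,"tz":0,"claw":-1}])

```text
clock: 16.57
ee_pos: [480.2, -12.0, 187.3]
ee_rot: [-0.0, 0.728, 0.686, -0.0]
wrist_force: [1.0, -0.5, 2.9]
grip_width: 49.7
gripper_force: 24.8
```

>>> servo_tool(moves=[{"ax":0,"ay":0,"az":0,"tx":0,"ty":0,"tz":-0.4,"claw":-1},{"ax":0,"ay":0,"az":0,"tx":0,"ty":0,"tz":-0.6,"claw":-1},{"ax":0,"ay":0,"az":0,"tx":0,"ty":0,"tz":-0.5,"claw":-1},{"ax":0,"ay":0,"az":0,"tx":-0.4,"ty":0.05,"tz":0,"claw":-1},{"ax":0,"ay":0,"az":0,"tx":-0.8,"ty":0.08,"tz":0,"claw":-1},{"ax":0,"ay":0,"az":0,"tx":-0.8,"ty":0.08,"tz":0,"claw":-1},{"ax":0,"ay":0,"az":0,"tx":-0.8,"ty":0.08,"tz":0,"claw":-1},{"ax":0,"ay":0,"az":0,"tx":-0.8,"ty":0.08,"tz":0,"claw":-1}])

```text
clock: 17.23
ee_pos: [485.9, -157.5, 246.4]
ee_rot: [-0.001, 0.728, 0.686, -0.001]
wrist_force: [0.3, 1.5, -2.1]
grip_width: 49.4
gripper_force: 24.9
```

>>> servo_tool(moves=[{"ax":0,"ay":0,"az":0,"tx":-0.8,"ty":0.08,"tz":0,"claw":-1},{"ax":0,"ay":0,"az":0,"tx":-0.8,"ty":0.08,"tz":0,"claw":-1},{"ax":0,"ay":0,"az":0,"tx":-0.8,"ty":0.08,"tz":0,"claw":-1},{"ax":0,"ay":0,"az":0,"tx":-0.8,"ty":0.08,"tz":0,"claw":-1},{"ax":0,"ay":0,"az":0,"tx":-0.8,"ty":0.08,"tz":0,"claw":-1},{"ax":0,"ay":0,"az":0,"tx":-0.8,"ty":0.08,"tz":0,"claw":-1},{"ax":0,"ay":0,"az":0,"tx":-0.8,"ty":0.08,"tz":0,"claw":-1},{"ax":0,"ay":0,"az":0,"tx":-0.4,"ty":0.05,"tz":0,"claw":-1}])

```text
clock: 17.9
ee_pos: [496.2, -400.2, 246.1]
ee_rot: [-0.001, 0.729, 0.685, -0.0]
wrist_force: [0.6, 0.2, -1.7]
grip_width: 49.8
gripper_force: 24.9
```

>>> servo_tool(moves=[{"ax":0,"ay":0,"az":0,"tx":0,"ty":0,"tz":0,"claw":-1},{"ax":0,"ay":0,"az":0,"tx":0,"ty":0,"tz":0,"claw":-1}])

```text
clock: 18.07
ee_pos: [496.2, -397.4, 245.8]
ee_rot: [-0.002, 0.729, 0.685, -0.0]
wrist_force: [0.9, 0.4, -1.8]
grip_width: 49.7
gripper_force: 24.9
```

```bash
python3 - <<'E'
from h import *
st();c,p,d=shot('wrist','w10');goto((495,-400,154))
# tray corners from depth: bright floor near z=3
v,u=np.mgrid[0:480,0:640]; r=np.stack([(u-c['cx'])/c['f'],(v-c['cy'])/c['f'],np.ones_like(u,float)],-1)*d[...,None]
X=(r-c['t'])@c['R']; m=(X[...,2]>8)&(X[...,2]<16)&(d>0)&(X[...,0]>370)&(X[...,0]<640)&(X[...,1]<-230)&(X[...,1]>-500)
P=X[m];print(len(P),P.min(0).round(),P.max(0).round())
C={n:info(n) for n in('scene','side')}
for uv in((183,230),(229,187)): pass
E
```

```text
t 18.07 pos [ 496.2 -397.4  245.8] yaw 1.509 w 49.7 gf 24.9 F [ 0.9  0.4 -1.8]
shift now [-0.09 -0.02  2.3 ]
4494 [ 393. -459.    8.] [ 620. -262.   15.]
```

>>> servo_tool(moves=[{"ax":0,"ay":0,"az":0,"tx":0,"ty":0,"tz":0.6,"claw":-1},{"ax":0,"ay":0,"az":0,"tx":0,"ty":0,"tz":0.6,"claw":-1},{"ax":0,"ay":0,"az":0,"tx":0,"ty":0,"tz":0.5,"claw":-1},{"ax":0,"ay":0,"az":0,"tx":0,"ty":0,"tz":0.3,"claw":-1},{"ax":0,"ay":0,"az":0,"tx":0,"ty":0,"tz":0.2,"claw":-1},{"ax":0,"ay":0,"az":0,"tx":0,"ty":0,"tz":0.08,"claw":-1},{"ax":0,"ay":0,"az":0,"tx":0,"ty":0,"tz":0.03,"claw":-1},{"ax":0,"ay":0,"az":0,"tx":0,"ty":0,"tz":0,"claw":-1}])

```text
clock: 18.78
ee_pos: [497.9, -397.8, 155.5]
ee_rot: [0.0, 0.728, 0.686, 0.0]
wrist_force: [0.8, -0.2, -1.9]
grip_width: 49.6
gripper_force: 24.9
```

>>> servo_tool(moves=[{"ax":0,"ay":0,"az":0,"tx":0,"ty":0,"tz":0,"claw":1},{"ax":0,"ay":0,"az":0,"tx":0,"ty":0,"tz":0,"claw":1},{"ax":0,"ay":0,"az":0,"tx":0,"ty":0,"tz":0,"claw":1},{"ax":0,"ay":0,"az":0,"tx":0,"ty":0,"tz":0,"claw":1},{"ax":0,"ay":0,"az":0,"tx":0,"ty":0,"tz":-0.4,"claw":1},{"ax":0,"ay":0,"az":0,"tx":0,"ty":0,"tz":-0.8,"claw":1},{"ax":0,"ay":0,"az":0,"tx":0,"ty":0,"tz":-0.9,"claw":1},{"ax":0,"ay":0,"az":0,"tx":0,"ty":0,"tz":-0.9,"claw":1}])

```text
clock: 19.45
ee_pos: [497.2, -397.6, 275.9]
ee_rot: [-0.001, 0.728, 0.685, -0.0]
wrist_force: [0.6, -0.1, -0.4]
grip_width: 87.6
gripper_force: 0.0
```

```bash
python3 - <<'E'
from h import *
st();goto((561.5,50.8,187),1.508)
for n in('scene','side'): 
    c,p,d=shot(n,n+'11')
    for x in caps(c,d,85,110,60): print(n,x)
E
```

```text
t 19.45 pos [ 497.2 -397.6  275.9] yaw 1.51 w 87.6 gf 0.0 F [ 0.6 -0.1 -0.4]
shift now [11.28  0.93  2.23]
 turn az 0.002 shift after [11.29  0.9   2.23]
scene (array([1394.2, -724. ,   97.5]), 'rad', np.float64(611.6), 'px', (254, 46), 1888)
scene (array([ 616.3, -734.5,   99.4]), 'rad', np.float64(44.5), 'px', (450, 100), 141)
scene (array([ 419.4, -728.6,   97.2]), 'rad', np.float64(78.5), 'px', (512, 120), 382)
scene (array([ 776.2, -426.1,   90.3]), 'rad', np.float64(28.7), 'px', (352, 132), 61)
scene (array([ 492.9, -388.5,   99.8]), 'rad', np.float64(26.2), 'px', (438, 168), 253)
scene (array([ 837.1, -117.6,   97.4]), 'rad', np.float64(54.7), 'px', (268, 176), 321)
scene (array([854.5,  74.4,  97. ]), 'rad', np.float64(51.0), 'px', (212, 215), 313)
scene (array([865.4, 215.1,  98.4]), 'rad', np.float64(61.6), 'px', (163, 248), 472)
scene (array([757.1, 144.3, 101.8]), 'rad', np.float64(22.2), 'px', (222, 247), 299)
scene (array([550.7,  59.9, 100. ]), 'rad', np.float64(24.2), 'px', (322, 262), 248)
scene (array([614.9, 118.7,  95.2]), 'rad', np.float64(19.4), 'px', (281, 269), 234)
scene (array([854.8, 317.3,  99.7]), 'rad', np.float64(26.2), 'px', (130, 278), 174)
side (array([-405.1, -740.1,   98. ]), 'rad', np.float64(289.0), 'px', (246, 48), 514)
side (array([ 632.2, -732.9,   97.5]), 'rad', np.float64(347.4), 'px', (85, 179), 1241)
side (array([57.2, -7.6, 97.9]), 'rad', np.float64(44.4), 'px', (364, 140), 134)
side (array([ 504. , -395.1,   98.3]), 'rad', np.float64(24.5), 'px', (196, 184), 161)
side (array([570.6,  57.7,  98.2]), 'rad', np.float64(23.3), 'px', (318, 238), 101)
side (array([623.8, 116.1,  93.1]), 'rad', np.float64(19.0), 'px', (330, 258), 122)
side (array([ 921.4, -258.8,  101.2]), 'rad', np.float64(40.8), 'px', (150, 286), 143)
```

>>> servo_tool(moves=[{"ax":0,"ay":0,"az":0,"tx":0.4,"ty":0.04,"tz":0,"claw":1},{"ax":0,"ay":0,"az":0,"tx":0.8,"ty":0.06,"tz":0,"claw":1},{"ax":0,"ay":0,"az":0,"tx":0.8,"ty":0.06,"tz":0,"claw":1},{"ax":0,"ay":0,"az":0,"tx":0.8,"ty":0.06,"tz":0,"claw":1},{"ax":0,"ay":0,"az":0,"tx":0.8,"ty":0.06,"tz":0,"claw":1},{"ax":0,"ay":0,"az":0,"tx":0.8,"ty":0.06,"tz":0,"claw":1},{"ax":0,"ay":0,"az":0,"tx":0.8,"ty":0.06,"tz":0,"claw":1},{"ax":0,"ay":0,"az":0,"tx":0.8,"ty":0.06,"tz":0,"claw":1}])

```text
clock: 20.22
ee_pos: [529.3, -156.8, 273.3]
ee_rot: [-0.001, 0.728, 0.686, -0.001]
wrist_force: [1.3, 0.6, -0.3]
grip_width: 87.7
gripper_force: 0.0
```

>>> servo_tool(moves=[{"ax":0,"ay":0,"az":0,"tx":0.8,"ty":0.06,"tz":0,"claw":1},{"ax":0,"ay":0,"az":0,"tx":0.8,"ty":0.06,"tz":0,"claw":1},{"ax":0,"ay":0,"az":0,"tx":0.8,"ty":0.06,"tz":0,"claw":1},{"ax":0,"ay":0,"az":0,"tx":0.8,"ty":0.06,"tz":0,"claw":1},{"ax":0,"ay":0,"az":0,"tx":0.8,"ty":0.06,"tz":0,"claw":1},{"ax":0,"ay":0,"az":0,"tx":0.8,"ty":0.06,"tz":0,"claw":1},{"ax":0,"ay":0,"az":0,"tx":0.48,"ty":0.08,"tz":0,"claw":1},{"ax":0,"ay":0,"az":0,"tx":0,"ty":0,"tz":0,"claw":1}])

```text
clock: 20.88
ee_pos: [559.9, 54.2, 273.4]
ee_rot: [-0.001, 0.727, 0.687, -0.0]
wrist_force: [-1.4, 0.6, -0.1]
grip_width: 88.1
gripper_force: 0.0
```

```bash
python3 - <<'E'
from h import *
st();goto((561.5,50.8,187),1.508)
E
```

```text
t 20.88 pos [559.9  54.2 273.4] yaw 1.514 w 88.1 gf 0.0 F [-1.4  0.6 -0.1]
shift now [-0.09  0.05  2.16]
 turn az 0.006 shift after [-0.08  0.05  2.16]
```

>>> servo_tool(moves=[{"ax":0,"ay":0,"az":0.006,"tx":-0.08,"ty":0.05,"tz":0.7,"claw":1},{"ax":0,"ay":0,"az":0,"tx":0,"ty":0,"tz":0.7,"claw":1},{"ax":0,"ay":0,"az":0,"tx":0,"ty":0,"tz":0.66,"claw":1},{"ax":0,"ay":0,"az":0,"tx":0,"ty":0,"tz":0.1,"claw":-1},{"ax":0,"ay":0,"az":0,"tx":0,"ty":0,"tz":0,"claw":-1},{"ax":0,"ay":0,"az":0,"tx":0,"ty":0,"tz":0,"claw":-1},{"ax":0,"ay":0,"az":0,"tx":0,"ty":0,"tz":0,"claw":-1},{"ax":0,"ay":0,"az":0,"tx":0,"ty":0,"tz":0,"claw":-1}])

```text
clock: 21.55
ee_pos: [563.2, 47.1, 190.0]
ee_rot: [0.001, 0.73, 0.683, 0.001]
wrist_force: [1.4, -0.7, 0.6]
grip_width: 57.6
gripper_force: 0.0
```

>>> servo_tool(moves=[{"ax":0,"ay":0,"az":0,"tx":0,"ty":0,"tz":0,"claw":-1},{"ax":0,"ay":0,"az":0,"tx":0,"ty":-0.15,"tz":0,"claw":-1},{"ax":0,"ay":0,"az":0,"tx":0,"ty":-0.25,"tz":0,"claw":-1},{"ax":0,"ay":0,"az":0,"tx":0,"ty":-0.3,"tz":0,"claw":-1},{"ax":0,"ay":0,"az":0,"tx":0,"ty":-0.3,"tz":0,"claw":-1},{"ax":0,"ay":0,"az":0,"tx":0,"ty":-0.3,"tz":0,"claw":-1},{"ax":0,"ay":0,"az":0,"tx":0,"ty":-0.3,"tz":0,"claw":-1},{"ax":0,"ay":0,"az":0,"tx":0,"ty":-0.3,"tz":0,"claw":-1}])

```text
clock: 22.22
ee_pos: [485.9, 52.3, 189.2]
ee_rot: [0.001, 0.73, 0.683, 0.001]
wrist_force: [1.0, -0.0, 2.6]
grip_width: 49.6
gripper_force: 25.0
```

>>> servo_tool(moves=[{"ax":0,"ay":0,"az":0,"tx":0,"ty":0,"tz":-0.4,"claw":-1},{"ax":0,"ay":0,"az":0,"tx":0,"ty":0,"tz":-0.6,"claw":-1},{"ax":0,"ay":0,"az":0,"tx":0,"ty":0,"tz":-0.5,"claw":-1},{"ax":0,"ay":0,"az":0,"tx":-0.4,"ty":0.05,"tz":0,"claw":-1},{"ax":0,"ay":0,"az":0,"tx":-0.8,"ty":0.08,"tz":0,"claw":-1},{"ax":0,"ay":0,"az":0,"tx":-0.8,"ty":0.08,"tz":0,"claw":-1},{"ax":0,"ay":0,"az":0,"tx":-0.8,"ty":0.08,"tz":0,"claw":-1},{"ax":0,"ay":0,"az":0,"tx":-0.8,"ty":0.08,"tz":0,"claw":-1}])

```text
clock: 22.88
ee_pos: [490.4, -93.4, 248.3]
ee_rot: [-0.0, 0.73, 0.684, -0.0]
wrist_force: [0.2, 0.8, -1.7]
grip_width: 49.6
gripper_force: 24.9
```

>>> servo_tool(moves=[{"ax":0,"ay":0,"az":0,"tx":-0.8,"ty":0.08,"tz":0,"claw":-1},{"ax":0,"ay":0,"az":0,"tx":-0.8,"ty":0.08,"tz":0,"claw":-1},{"ax":0,"ay":0,"az":0,"tx":-0.8,"ty":0.08,"tz":0,"claw":-1},{"ax":0,"ay":0,"az":0,"tx":-0.8,"ty":0.08,"tz":0,"claw":-1},{"ax":0,"ay":0,"az":0,"tx":-0.8,"ty":0.08,"tz":0,"claw":-1},{"ax":0,"ay":0,"az":0,"tx":-0.8,"ty":0.08,"tz":0,"claw":-1},{"ax":0,"ay":0,"az":0,"tx":-0.7,"ty":0.03,"tz":0,"claw":-1},{"ax":0,"ay":0,"az":0,"tx":0,"ty":0,"tz":0,"claw":-1}])

```text
clock: 23.55
ee_pos: [496.8, -317.2, 248.4]
ee_rot: [0.001, 0.731, 0.682, -0.0]
wrist_force: [1.1, 0.4, -0.8]
grip_width: 49.6
gripper_force: 25.0
```

```bash
python3 - <<'E'
from h import *
st();goto((496,-311,154))
E
```

```text
t 23.55 pos [ 496.8 -317.2  248.4] yaw 1.502 w 49.6 gf 25.0 F [ 1.1  0.4 -0.8]
shift now [ 0.16 -0.03  2.36]
```

>>> servo_tool(moves=[{"ax":0,"ay":0,"az":0,"tx":0.1,"ty":0,"tz":0.6,"claw":-1},{"ax":0,"ay":0,"az":0,"tx":0,"ty":0,"tz":0.6,"claw":-1},{"ax":0,"ay":0,"az":0,"tx":0,"ty":0,"tz":0.5,"claw":-1},{"ax":0,"ay":0,"az":0,"tx":0,"ty":0,"tz":0.3,"claw":-1},{"ax":0,"ay":0,"az":0,"tx":0,"ty":0,"tz":0.2,"claw":-1},{"ax":0,"ay":0,"az":0,"tx":0,"ty":0,"tz":0.1,"claw":-1},{"ax":0,"ay":0,"az":0,"tx":0,"ty":0,"tz":0.03,"claw":-1},{"ax":0,"ay":0,"az":0,"tx":0,"ty":0,"tz":0,"claw":-1}])

```text
clock: 24.22
ee_pos: [498.2, -309.4, 155.7]
ee_rot: [0.0, 0.73, 0.683, 0.0]
wrist_force: [0.2, 0.3, -3.0]
grip_width: 49.5
gripper_force: 25.0
```

>>> servo_tool(moves=[{"ax":0,"ay":0,"az":0,"tx":0,"ty":0,"tz":0,"claw":1},{"ax":0,"ay":0,"az":0,"tx":0,"ty":0,"tz":0,"claw":1},{"ax":0,"ay":0,"az":0,"tx":0,"ty":0,"tz":0,"claw":1},{"ax":0,"ay":0,"az":0,"tx":0,"ty":0,"tz":0,"claw":1},{"ax":0,"ay":0,"az":0,"tx":0,"ty":0,"tz":-0.4,"claw":1},{"ax":0,"ay":0,"az":0,"tx":0,"ty":0,"tz":-0.8,"claw":1},{"ax":0,"ay":0,"az":0,"tx":0,"ty":0,"tz":-0.9,"claw":1},{"ax":0,"ay":0,"az":0,"tx":0,"ty":0,"tz":-0.9,"claw":1}])

```text
clock: 24.88
ee_pos: [497.5, -309.2, 276.4]
ee_rot: [-0.001, 0.73, 0.683, -0.0]
wrist_force: [0.8, 0.3, 0.2]
grip_width: 87.8
gripper_force: 0.0
```

>>> servo_tool(moves=[{"ax":0,"ay":0,"az":0,"tx":0.6,"ty":-0.03,"tz":-0.5,"claw":1},{"ax":0,"ay":0,"az":0,"tx":0.85,"ty":-0.03,"tz":-0.3,"claw":1},{"ax":0,"ay":0,"az":0,"tx":0.9,"ty":-0.03,"tz":-0.2,"claw":1},{"ax":0,"ay":0,"az":0,"tx":0.9,"ty":-0.03,"tz":-0.2,"claw":1},{"ax":0,"ay":0,"az":0,"tx":0.9,"ty":-0.03,"tz":-0.2,"claw":1},{"ax":0,"ay":0,"az":0,"tx":0.9,"ty":-0.03,"tz":0,"claw":1},{"ax":0,"ay":0,"az":0,"tx":0.9,"ty":-0.03,"tz":0,"claw":1},{"ax":0,"ay":0,"az":0,"tx":0.9,"ty":-0.03,"tz":0,"claw":1}])

```text
clock: 25.55
ee_pos: [506.2, -33.7, 331.9]
ee_rot: [0.001, 0.73, 0.683, 0.0]
wrist_force: [1.3, 0.1, 0.1]
grip_width: 87.7
gripper_force: 0.0
```

>>> servo_tool(moves=[{"ax":0,"ay":0,"az":0,"tx":0.9,"ty":-0.03,"tz":0,"claw":1},{"ax":0,"ay":0,"az":0,"tx":0.9,"ty":-0.03,"tz":0,"claw":1},{"ax":0,"ay":0,"az":0,"tx":0.9,"ty":-0.03,"tz":0,"claw":1},{"ax":0,"ay":0,"az":0,"tx":0.9,"ty":-0.03,"tz":0,"claw":1},{"ax":0,"ay":0,"az":0,"tx":0.9,"ty":-0.03,"tz":0,"claw":1},{"ax":0,"ay":0,"az":0,"tx":0.9,"ty":-0.03,"tz":0,"claw":1},{"ax":0,"ay":0,"az":0,"tx":0.9,"ty":-0.03,"tz":0,"claw":1},{"ax":0,"ay":0,"az":0,"tx":0.9,"ty":-0.03,"tz":0,"claw":1}])

```text
clock: 26.22
ee_pos: [515.6, 254.5, 331.7]
ee_rot: [0.0, 0.73, 0.683, 0.0]
wrist_force: [0.6, 0.1, 0.3]
grip_width: 87.8
gripper_force: 0.0
```

>>> servo_tool(moves=[{"ax":0,"ay":0,"az":0,"tx":0,"ty":0,"tz":0,"claw":1},{"ax":0,"ay":0,"az":0,"tx":0,"ty":0,"tz":0,"claw":1}])

```text
clock: 26.38
ee_pos: [515.6, 254.2, 331.3]
ee_rot: [0.0, 0.729, 0.685, 0.0]
wrist_force: [0.0, -1.6, -0.7]
grip_width: 87.7
gripper_force: 0.0
```

```bash
python3 - <<'E'
from h import *
st();c,p,d=shot('wrist','w12')
for b in blobs(mask(p,'red'),100): print(b)
for x in caps(c,d,68,88): print(x)
E
```

```text
t 26.38 pos [515.6 254.2 331.3] yaw 1.508 w 87.7 gf 0.0 F [ 0.  -1.6 -0.7]
([270.1, 50.3], 1953, [247, 24, 47, 54])
([400.1, 138.8], 1882, [375, 115, 50, 48])
([497.5, 220.2], 283, [479, 200, 49, 48])
(array([485.6, 406.1,  77.3]), 'rad', np.float64(22.4), 'px', (271, 50), 1980)
(array([592.3, 328.4,  79.4]), 'rad', np.float64(22.1), 'px', (401, 138), 1891)
(array([820.6, 214.7,  72.5]), 'rad', np.float64(22.9), 'px', (638, 246), 311)
```

View pics/w12.png

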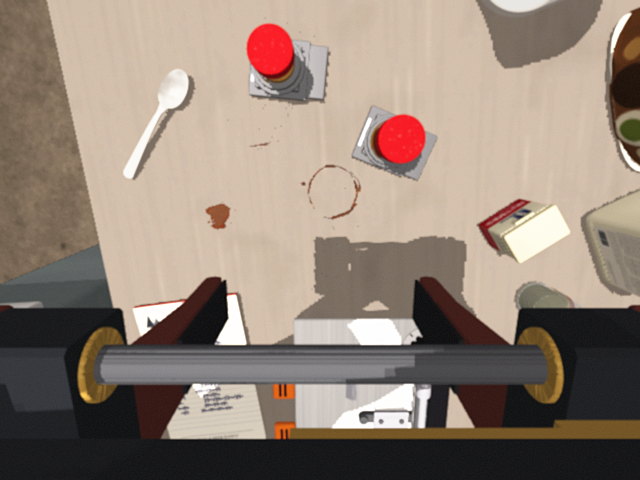

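There are two new jars: caps at (271,50) and (401,138), on grey carriers around (288,70) and (395,143). The white front strip (365,130) is on the left, so both tails point towards the image's right (+x). I'll get the carrier axes next.

```bash
python3 - <<'E'
from h import *
c,p,d=load('wrist','w12')
v,u=np.mgrid[0:480,0:640]; r=np.stack([(u-c['cx'])/c['f'],(v-c['cy'])/c['f'],np.ones_like(u,float)],-1)*d[...,None]
X=(r-c['t'])@c['R']
H=hsv(p)
for u0,cap in(((288,70),(485.6,406.1)),((395,143),(592.3,328.4))):
    near=np.hypot(X[...,0]-cap[0],X[...,1]-cap[1])<75
    m=(near&(X[...,2]>3.0)&(X[...,2]<100)).astype(np.uint8)
    m=cv2.morphologyEx(m,cv2.MORPH_OPEN,np.ones((3,3)))
    ml=(near&(X[...,2]>3)&(X[...,2]<11)).astype(np.uint8);ml=cv2.morphologyEx(ml,cv2.MORPH_OPEN,np.ones((3,3)))
    n,l,s,_=cv2.connectedComponentsWithStats(ml);k=[i for i in range(1,n) if s[i,4]>60]
    pts=X[np.isin(l,k)][:,:2].astype(np.float32)
    rect=cv2.minAreaRect(pts);b=cv2.boxPoints(rect);print('rect',np.round(rect[0],1),np.round(rect[1],1),round(rect[2],1),'z',np.median(X[np.isin(l,k)][:,2]).round(1));
    w,h=rect[1];e=b[1]-b[0],b[2]-b[1];L=max(e,key=np.linalg.norm);L=L/np.linalg.norm(L);L=L*np.sign(L[0])
    print(' axis yaw',np.arctan2(L[1],L[0]).round(3),'origin if tail +x',(np.array(rect[0])-9*L).round(1),'corners',b.round(0).tolist())
E
```

```text
rect [493.6 405.2] [56.3 77.9] 80.8 z 6.0
 axis yaw -0.161 origin if tail +x [484.7 406.6] corners [[451.0, 384.0], [528.0, 371.0], [537.0, 427.0], [460.0, 439.0]]
rect [601.8 323.8] [55.9 78.1] 64.6 z 6.2
 axis yaw -0.443 origin if tail +x [593.7 327.7] corners [[555.0, 315.0], [625.0, 282.0], [649.0, 332.0], [578.0, 366.0]]
```

>>> servo_tool(moves=[{"ax":0,"ay":0,"az":0.12,"tx":0,"ty":0,"tz":0,"claw":1},{"ax":0,"ay":0,"az":0.12,"tx":0,"ty":0,"tz":0,"claw":1},{"ax":0,"ay":0,"az":0.12,"tx":0,"ty":0,"tz":0,"claw":1},{"ax":0,"ay":0,"az":0.02,"tx":0.5,"ty":0.2,"tz":0.4,"claw":1},{"ax":0,"ay":0,"az":0,"tx":0.7,"ty":0.25,"tz":0.4,"claw":1},{"ax":0,"ay":0,"az":0,"tx":0.7,"ty":0.25,"tz":0.4,"claw":1},{"ax":0,"ay":0,"az":0,"tx":0.6,"ty":0.25,"tz":0.4,"claw":1},{"ax":0,"ay":0,"az":0,"tx":0,"ty":0,"tz":0.4,"claw":1}])

```text
clock: 27.1
ee_pos: [596.4, 327.5, 250.9]
ee_rot: [0.0, 0.846, 0.533, 0.002]
wrist_force: [-0.3, -0.2, 0.1]
grip_width: 87.8
gripper_force: 0.0
```

>>> servo_tool(moves=[{"ax":0,"ay":0,"az":0,"tx":0,"ty":0,"tz":0,"claw":1},{"ax":0,"ay":0,"az":0,"tx":0,"ty":0,"tz":0,"claw":1}])

```text
clock: 27.27
ee_pos: [592.6, 324.9, 250.3]
ee_rot: [-0.0, 0.846, 0.533, -0.002]
wrist_force: [-0.9, -0.1, -0.1]
grip_width: 88.0
gripper_force: 0.0
```

```bash
python3 - <<'E'
from h import *
st();goto((593,328,131),1.128)
c,p,d=shot('side','s13')
for n in ('side',):
    for b in blobs(mask(p,'red'),100): print(b,plane(c,b[0],70).round(0))
E
```

```text
t 27.27 pos [592.6 324.9 250.3] yaw 1.123 w 88.0 gf 0.0 F [-0.9 -0.1 -0.1]
shift now [ 0.08 -0.02  2.98]
 turn az -0.005 shift after [ 0.08 -0.02  2.98]
([446.8, 263.6], 157, [440, 257, 14, 14]) [489. 409.  70.]
([407.0, 280.9], 187, [400, 274, 15, 15]) [596. 330.  70.]
([320.9, 294.7], 317, [308, 287, 25, 17]) [737. 142.  70.]
([570.3, 301.0], 170, [559, 294, 23, 16]) [487. 732.  70.]
([553.4, 338.6], 275, [541, 322, 32, 26]) [628. 711.  70.]
```

>>> servo_tool(moves=[{"ax":0,"ay":0,"az":-0.005,"tx":0.08,"ty":-0.02,"tz":0.8,"claw":1},{"ax":0,"ay":0,"az":0,"tx":0,"ty":0,"tz":0.8,"claw":1},{"ax":0,"ay":0,"az":0,"tx":0,"ty":0,"tz":0.8,"claw":1},{"ax":0,"ay":0,"az":0,"tx":0,"ty":0,"tz":0.55,"claw":1},{"ax":0,"ay":0,"az":0,"tx":0,"ty":0,"tz":0,"claw":1},{"ax":0,"ay":0,"az":0,"tx":0,"ty":0,"tz":0,"claw":-1},{"ax":0,"ay":0,"az":0,"tx":0,"ty":0,"tz":0,"claw":-1},{"ax":0,"ay":0,"az":0,"tx":0,"ty":0,"tz":0,"claw":-1}])

```text
clock: 27.98
ee_pos: [595.0, 330.5, 136.1]
ee_rot: [0.0, 0.845, 0.535, 0.002]
wrist_force: [-0.5, -0.7, 0.0]
grip_width: 71.1
gripper_force: 0.0
```

>>> servo_tool(moves=[{"ax":0,"ay":0,"az":0,"tx":0,"ty":0,"tz":0,"claw":-1},{"ax":0,"ay":0,"az":0,"tx":0,"ty":0,"tz":0,"claw":-1},{"ax":0,"ay":0,"az":0,"tx":0,"ty":0,"tz":0,"claw":-1},{"ax":0,"ay":0,"az":0,"tx":0,"ty":0,"tz":0,"claw":-1}])

```text
clock: 28.32
ee_pos: [593.8, 330.2, 133.8]
ee_rot: [0.0, 0.845, 0.535, 0.0]
wrist_force: [-0.6, -1.2, -0.1]
grip_width: 44.9
gripper_force: 0.0
```

>>> servo_tool(moves=[{"ax":0,"ay":0,"az":0,"tx":0,"ty":0,"tz":-0.4,"claw":-1},{"ax":0,"ay":0,"az":0,"tx":0,"ty":0,"tz":-0.7,"claw":-1},{"ax":0,"ay":0,"az":0,"tx":0,"ty":0,"tz":-0.7,"claw":-1},{"ax":0,"ay":0,"az":0,"tx":0,"ty":0,"tz":-0.7,"claw":-1},{"ax":0,"ay":0,"az":-0.1,"tx":0,"ty":0,"tz":0,"claw":-1},{"ax":0,"ay":0,"az":-0.1,"tx":0,"ty":0,"tz":0,"claw":-1},{"ax":0,"ay":0,"az":-0.1,"tx":0,"ty":0,"tz":0,"claw":-1},{"ax":0,"ay":0,"az":-0.086,"tx":0,"ty":0,"tz":0,"claw":-1}])

```text
clock: 28.98
ee_pos: [593.4, 329.9, 233.2]
ee_rot: [-0.0, 0.725, 0.689, -0.0]
wrist_force: [0.3, 0.4, -1.9]
grip_width: 41.2
gripper_force: 25.0
```

```bash
python3 - <<'E'
from h import *
st();goto((497.8,54.1,230),1.509)
c,p,d=load('wrist','w9')
v,u=np.mgrid[0:480,0:640]; r=np.stack([(u-c['cx'])/c['f'],(v-c['cy'])/c['f'],np.ones_like(u,float)],-1)*d[...,None]
X=((r-c['t'])@c['R']-[558.2,-19.7,37]); xl=X[...,0]*.998-X[...,1]*.062; yl=X[...,0]*.062+X[...,1]*.998
for y0 in(-70,):
  m=(abs(yl-y0)<8)&(xl>-45)&(xl<10)
  for a in range(-44,0,2):
    k=m&(xl>=a)&(xl<a+2); print(a,X[k][:,2].mean().round(1),p[k].mean(0).round(0) if k.any() else '',end=' | ')
E
```

```text
t 28.98 pos [593.4 329.9 233.2] yaw 1.521 w 41.2 gf 25.0 F [ 0.3  0.4 -1.9]
shift now [-7.01 -2.04  0.08]
 turn az 0.012 shift after [-7.03 -1.96  0.08]
-44 0.3 [144. 149. 155.] | -42 0.3 [146. 150. 156.] | -40 0.4 [144. 148. 154.] | -38 -0.1 [143. 147. 153.] | -36 0.7 [142. 146. 152.] | -34 0.4 [142. 147. 152.] | -32 0.1 [144. 148. 155.] | -30 0.3 [140. 143. 149.] | -28 0.7 [113. 110. 115.] | -26 1.7 [106. 103. 107.] | -24 2.8 [107. 103. 108.] | -22 4.6 [112. 109. 114.] | -20 5.5 [121. 117. 122.] | -18 5.1 [130. 129. 134.] | -16 0.5 [140. 144. 149.] | -14 0.2 [141. 146. 151.] | -12 -0.0 [141. 145. 151.] | -10 0.6 [141. 146. 151.] | -8 0.4 [145. 149. 155.] | -6 0.3 [145. 150. 156.] | -4 0.3 [144. 149. 154.] | -2 0.4 [145. 149. 155.] |
```

>>> servo_tool(moves=[{"ax":0,"ay":0,"az":0.012,"tx":-0.3,"ty":-0.5,"tz":-0.5,"claw":-1},{"ax":0,"ay":0,"az":0,"tx":-0.6,"ty":-0.6,"tz":-0.1,"claw":-1},{"ax":0,"ay":0,"az":0,"tx":-0.7,"ty":-0.5,"tz":0,"claw":-1},{"ax":0,"ay":0,"az":0,"tx":-0.8,"ty":-0.24,"tz":0,"claw":-1},{"ax":0,"ay":0,"az":0,"tx":-0.8,"ty":0,"tz":0,"claw":-1},{"ax":0,"ay":0,"az":0,"tx":-0.8,"ty":0,"tz":0,"claw":-1},{"ax":0,"ay":0,"az":0,"tx":-0.8,"ty":0,"tz":0,"claw":-1},{"ax":0,"ay":0,"az":0,"tx":-0.8,"ty":0,"tz":0,"claw":-1}])

```text
clock: 29.65
ee_pos: [504.6, 109.9, 257.2]
ee_rot: [-0.0, 0.73, 0.683, -0.0]
wrist_force: [-0.4, -1.1, -2.3]
grip_width: 41.2
gripper_force: 25.0
```

>>> servo_tool(moves=[{"ax":0,"ay":0,"az":0,"tx":-0.8,"ty":0,"tz":0,"claw":-1},{"ax":0,"ay":0,"az":0,"tx":-0.63,"ty":0,"tz":0,"claw":-1},{"ax":0,"ay":0,"az":0,"tx":0,"ty":0,"tz":0.3,"claw":-1},{"ax":0,"ay":0,"az":0,"tx":0,"ty":0,"tz":0.6,"claw":-1},{"ax":0,"ay":0,"az":0,"tx":0,"ty":0,"tz":0.6,"claw":-1},{"ax":0,"ay":0,"az":0,"tx":0,"ty":0,"tz":0,"claw":-1},{"ax":0,"ay":0,"az":0,"tx":0,"ty":0,"tz":0,"claw":-1}])

```text
clock: 30.23
ee_pos: [500.7, 54.1, 196.5]
ee_rot: [-0.001, 0.73, 0.683, -0.001]
wrist_force: [-0.4, -0.7, -1.6]
grip_width: 41.3
gripper_force: 25.0
```

```bash
python3 - <<'E'
from h import *
st();goto((502.6,53.9,171.5),1.509)
E
```

```text
t 30.23 pos [500.7  54.1 196.5] yaw 1.504 w 41.3 gf 25.0 F [-0.4 -0.7 -1.6]
shift now [-0.    0.05  0.62]
 turn az -0.005 shift after [-0.    0.05  0.62]
```

>>> servo_tool(moves=[{"ax":0,"ay":0,"az":-0.005,"tx":0,"ty":0.05,"tz":0.3,"claw":-1},{"ax":0,"ay":0,"az":0,"tx":0,"ty":0,"tz":0.2,"claw":-1},{"ax":0,"ay":0,"az":0,"tx":0,"ty":0,"tz":0.06,"claw":-1},{"ax":0,"ay":0,"az":0,"tx":0,"ty":0,"tz":0,"claw":-1},{"ax":0,"ay":0,"az":0,"tx":0,"ty":0,"tz":0,"claw":-1}])

```text
clock: 30.65
ee_pos: [504.1, 54.2, 175.3]
ee_rot: [0.0, 0.729, 0.685, 0.001]
wrist_force: [0.6, -0.2, 0.9]
grip_width: 41.0
gripper_force: 25.0
```

```bash
python3 - <<'E'
from h import *
st();c,p,d=shot('wrist','w14')
p2,_=optics.snapshot('side');cv2.imwrite('pics/s14.png',p2)
E
```

```text
t 30.65 pos [504.1  54.2 175.3] yaw 1.509 w 41.0 gf 25.0 F [ 0.6 -0.2  0.9]
```

View pics/w14.png

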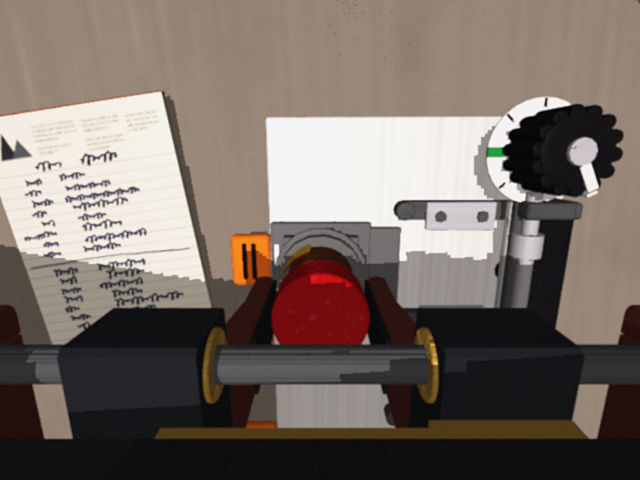

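The carrier's +y edge is at row 223 (columns 274–370) and the lane 1 rail is at rows 200–220 from column 395 on. I'll check the lateral offset.

```bash
python3 - <<'E'
from h import *
c,p,d=load('wrist','w14')
def loc(X): X=np.array(X)-[558.2,-19.7,0];return np.round([X[0]*.998-X[1]*.062,X[0]*.062+X[1]*.998,X[2]],1)
for u in((280,223),(325,223),(368,223),(272,240)): print('sole edge',loc(plane(c,u,44)))
for u in((385,227),(372,227)): print('tail',loc(plane(c,u,44)))
for u in((400,201),(400,219),(420,220)): print('rail',loc(plane(c,u,43)),loc(plane(c,u,47)))
v,u=np.mgrid[0:480,0:640]; r=np.stack([(u-c['cx'])/c['f'],(v-c['cy'])/c['f'],np.ones_like(u,float)],-1)*d[...,None]
X=(r-c['t'])@c['R'];L=X-[558.2,-19.7,0];xl=L[...,0]*.998-L[...,1]*.062;yl=L[...,0]*.062+L[...,1]*.998
for nm,a,b in(('carrier',-80,-40),('tail',-29,-16),('rail',-12,15)):
    row=[]
    for y in range(86,112,1):
        k=(xl>a)&(xl<b)&(yl>=y)&(yl<y+1)&(d>0); row.append((y,np.median(X[k][:,2]).round(0)) if k.any() else (y,None))
    print(nm,[(y,float(z)) for y,z in row if z is not None])
E
```

```text
sole edge [-80.8  96.9  44. ]
sole edge [-54.2  96.9  44. ]
sole edge [-28.8  96.9  44. ]
sole edge [-85.9  86.6  44. ]
tail [-18.7  94.5  44. ]
tail [-26.4  94.5  44. ]
rail [-10.4 109.8  43. ] [-11.2 110.3  47. ]
rail [-9.8 99.1 43. ] [-10.7  99.8  47. ]
rail [ 2.1 98.5 43. ] [ 1.  99.2 47. ]
carrier [(86, 87.0), (87, 97.0), (88, 201.0), (89, 202.0), (90, 113.0), (91, 192.0), (92, 211.0), (93, 212.0), (94, 194.0), (95, 193.0), (96, 193.0), (97, 192.0), (98, 190.0), (99, 190.0), (100, 189.0), (101, 186.0), (102, 188.0), (103, 187.0), (104, 37.0), (105, 37.0), (106, 37.0), (107, 37.0), (108, 37.0), (109, 37.0), (110, 37.0), (111, 37.0)]
tail [(86, 44.0), (87, 44.0), (88, 201.0), (89, 201.0), (90, 200.0), (91, 200.0), (92, 211.0), (93, 212.0), (94, 200.0), (95, 199.0), (96, 199.0), (97, 200.0), (98, 200.0), (99, 200.0), (100, 199.0), (101, 199.0), (102, 199.0), (103, 192.0), (104, 185.0), (105, 37.0), (106, 37.0), (107, 37.0), (108, 37.0), (109, 37.0), (110, 37.0), (111, 37.0)]
rail [(86, 37.0), (87, 37.0), (88, 38.0), (89, 199.0), (90, 38.0), (91, 192.0), (92, 200.0), (93, 209.0), (94, 193.0), (95, 193.0), (96, 193.0), (97, 192.0), (98, 190.0), (99, 51.0), (100, 50.0), (101, 50.0), (102, 179.0), (103, 188.0), (104, 49.0), (105, 48.0), (106, 49.0), (107, 49.0), (108, 48.0), (109, 44.0), (110, 37.0), (111, 37.0)]
```

>>> servo_tool(moves=[{"ax":0,"ay":0,"az":0,"tx":0.027,"ty":0.1,"tz":0.02,"claw":-1},{"ax":0,"ay":0,"az":0,"tx":0,"ty":0.2,"tz":0,"claw":-1},{"ax":0,"ay":0,"az":0,"tx":0,"ty":0.2,"tz":0,"claw":-1},{"ax":0,"ay":0,"az":0,"tx":0,"ty":0.2,"tz":0,"claw":-1},{"ax":0,"ay":0,"az":0,"tx":0,"ty":0.2,"tz":0,"claw":-1},{"ax":0,"ay":0,"az":0,"tx":0,"ty":0.2,"tz":0,"claw":-1},{"ax":0,"ay":0,"az":0,"tx":0,"ty":0.2,"tz":0,"claw":-1},{"ax":0,"ay":0,"az":0,"tx":0,"ty":0.2,"tz":0,"claw":-1}])

```text
clock: 31.42
ee_pos: [564.1, 51.5, 174.9]
ee_rot: [0.0, 0.729, 0.685, 0.0]
wrist_force: [-1.6, -0.4, 8.3]
grip_width: 41.5
gripper_force: 25.0
```

>>> servo_tool(moves=[{"ax":0,"ay":0,"az":0,"tx":0,"ty":0,"tz":0,"claw":-1},{"ax":0,"ay":0,"az":0,"tx":0,"ty":0,"tz":0,"claw":-1}])

```text
clock: 31.58
ee_pos: [564.9, 51.5, 175.0]
ee_rot: [0.001, 0.729, 0.685, 0.001]
wrist_force: [1.3, -0.4, 5.7]
grip_width: 41.3
gripper_force: 25.0
```

>>> servo_tool(moves=[{"ax":0,"ay":0,"az":0,"tx":0,"ty":0.1,"tz":0,"claw":-1},{"ax":0,"ay":0,"az":0,"tx":0,"ty":0.1,"tz":0,"claw":-1},{"ax":0,"ay":0,"az":0,"tx":0,"ty":0.08,"tz":0,"claw":-1},{"ax":0,"ay":0,"az":0,"tx":0,"ty":0,"tz":0,"claw":-1}])

```text
clock: 31.92
ee_pos: [574.1, 50.8, 174.9]
ee_rot: [-0.001, 0.729, 0.685, -0.001]
wrist_force: [-5.7, 0.6, 13.1]
grip_width: 41.2
gripper_force: 25.0
```

```bash
cat >> h.py <<'E'
def loc(X):
    X=np.array(X)-[558.2,-19.7,0];return np.round([X[0]*.998-X[1]*.062,X[0]*.062+X[1]*.998,X[2]],1)
E
python3 - <<'E'
from h import *
st();print('tcp loc',loc(manip.get_obs()['ee_pos']));c,p,d=shot('wrist','w15')
s=p[222:245,250:450];g=hsv(p)
for r in(232,240,248): print(r,[int(x) for x in g[r,250:460:6,2]])
E
```

```text
t 31.92 pos [574.1  50.8 174.9] yaw 1.509 w 41.2 gf 25.0 F [-5.7  0.6 13.1]
tcp loc [ 11.5  71.4 174.9]
232 [245, 246, 244, 245, 124, 123, 123, 124, 109, 112, 122, 124, 118, 120, 117, 85, 113, 116, 118, 115, 94, 114, 78, 98, 198, 197, 77, 17, 26, 24, 24, 20, 28, 24, 158]
240 [245, 245, 244, 244, 120, 121, 120, 124, 86, 112, 121, 123, 120, 118, 117, 59, 121, 95, 85, 117, 108, 119, 122, 182, 211, 202, 176, 28, 27, 27, 27, 28, 25, 22, 155]
248 [245, 245, 244, 219, 219, 112, 120, 113, 122, 106, 82, 43, 44, 51, 114, 118, 121, 80, 87, 118, 111, 117, 123, 184, 210, 203, 170, 14, 23, 28, 24, 23, 22, 21, 156]
```

>>> servo_tool(moves=[{"ax":0,"ay":0,"az":0,"tx":0,"ty":0.05,"tz":-0.02,"claw":-1},{"ax":0,"ay":0,"az":0,"tx":0,"ty":0,"tz":0,"claw":-1},{"ax":0,"ay":0,"az":0,"tx":0,"ty":0,"tz":0,"claw":-1}])

```text
clock: 32.22
ee_pos: [575.1, 50.7, 175.0]
ee_rot: [-0.001, 0.729, 0.685, -0.001]
wrist_force: [-5.8, 1.5, 8.6]
grip_width: 41.4
gripper_force: 25.0
```

>>> servo_tool(moves=[{"ax":0,"ay":0,"az":0,"tx":0,"ty":0.04,"tz":0,"claw":-1},{"ax":0,"ay":0,"az":0,"tx":0,"ty":0,"tz":0,"claw":-1},{"ax":0,"ay":0,"az":0,"tx":0,"ty":0,"tz":0,"claw":-1}])

```text
clock: 32.47
ee_pos: [576.6, 50.7, 175.1]
ee_rot: [-0.001, 0.729, 0.685, -0.001]
wrist_force: [-5.8, 0.9, 9.0]
grip_width: 41.2
gripper_force: 25.0
```

```bash
python3 - <<'E'
from h import *
st();print('tcp loc',loc(manip.get_obs()['ee_pos']));c,p,d=shot('wrist','w16')
g=hsv(p)
# front edge of carrier: white deck -> grey, cast at z=40
for r in(228,232,236,240):
    row=g[r,230:330,2].astype(int); k=np.argmax(row<190)+230; print(r,k,loc(plane(c,(k,r),43)))
E
```

```text
t 32.47 pos [576.6  50.7 175.1] yaw 1.509 w 41.2 gf 25.0 F [-5.8  0.9  9. ]
tcp loc [ 14.   71.4 175.1]
228 271 [-14.4  94.7  43. ]
232 271 [-14.5  92.2  43. ]
236 271 [-14.6  89.8  43. ]
240 271 [-14.7  87.3  43. ]
```

>>> servo_tool(moves=[{"ax":0,"ay":0,"az":0,"tx":0,"ty":0,"tz":0,"claw":1},{"ax":0,"ay":0,"az":0,"tx":0,"ty":0,"tz":0,"claw":1},{"ax":0,"ay":0,"az":0,"tx":0,"ty":0,"tz":0,"claw":1},{"ax":0,"ay":0,"az":0,"tx":0,"ty":0,"tz":0,"claw":1},{"ax":0,"ay":0,"az":0,"tx":0,"ty":0,"tz":-0.5,"claw":1},{"ax":0,"ay":0,"az":0,"tx":0,"ty":0,"tz":-0.8,"claw":1},{"ax":0,"ay":0,"az":0,"tx":0,"ty":0,"tz":-0.8,"claw":1},{"ax":0,"ay":0,"az":0,"tx":0,"ty":0,"tz":-0.8,"claw":1}])

```text
clock: 33.18
ee_pos: [578.1, 50.4, 291.7]
ee_rot: [-0.0, 0.729, 0.685, -0.0]
wrist_force: [0.1, 0.4, -0.4]
grip_width: 87.1
gripper_force: 0.0
```

>>> servo_tool(moves=[{"ax":0,"ay":0,"az":0,"tx":0.6,"ty":-0.2,"tz":-0.3,"claw":1},{"ax":0,"ay":0,"az":0,"tx":0.8,"ty":-0.2,"tz":-0.2,"claw":1},{"ax":0,"ay":0,"az":0,"tx":0,"ty":0,"tz":0,"claw":1},{"ax":0,"ay":0,"az":0,"tx":0,"ty":0,"tz":0,"claw":1}])

```text
clock: 33.52
ee_pos: [565.8, 108.5, 311.4]
ee_rot: [0.0, 0.728, 0.686, 0.001]
wrist_force: [0.2, -1.3, -0.0]
grip_width: 87.8
gripper_force: 0.0
```

```bash
python3 - <<'E'
from h import *
st();c,p,d=shot('wrist','w17')
g=hsv(p)
for x in caps(c,d,108,128): print(x,loc(x[0]))
for y in(80,86,90):
    # scan along lane for edge at z=43
    out=[]
    for a in np.arange(-45,-5,1.5):
        X=np.array([558.2,-19.7,0])+a*np.array([.998,-.062,0])+y*np.array([.062,.998,0])+[0,0,42]
        u=proj(c,X); out.append((round(float(a),1),int(g[int(u[1]),int(u[0]),2])))
    print(y,out)
E
```

```text
t 33.52 pos [565.8 108.5 311.4] yaw 1.511 w 87.8 gf 0.0 F [ 0.2 -1.3 -0. ]
(array([817.1,  67.4, 113.1]), 'rad', np.float64(14.9), 'px', (633, 272), 368) [253.  103.  113.1]
80 [(-45.0, 248), (-43.5, 249), (-42.0, 248), (-40.5, 248), (-39.0, 248), (-37.5, 247), (-36.0, 248), (-34.5, 248), (-33.0, 247), (-31.5, 248), (-30.0, 249), (-28.5, 244), (-27.0, 226), (-25.5, 194), (-24.0, 193), (-22.5, 192), (-21.0, 163), (-19.5, 109), (-18.0, 109), (-16.5, 68), (-15.0, 82), (-13.5, 171), (-12.0, 148), (-10.5, 63), (-9.0, 60), (-7.5, 65), (-6.0, 65)]
86 [(-45.0, 248), (-43.5, 248), (-42.0, 248), (-40.5, 248), (-39.0, 248), (-37.5, 248), (-36.0, 248), (-34.5, 248), (-33.0, 248), (-31.5, 248), (-30.0, 248), (-28.5, 248), (-27.0, 248), (-25.5, 248), (-24.0, 248), (-22.5, 249), (-21.0, 248), (-19.5, 176), (-18.0, 155), (-16.5, 98), (-15.0, 65), (-13.5, 67), (-12.0, 71), (-10.5, 67), (-9.0, 64), (-7.5, 62), (-6.0, 64)]
90 [(-45.0, 248), (-43.5, 248), (-42.0, 248), (-40.5, 248), (-39.0, 248), (-37.5, 248), (-36.0, 249), (-34.5, 248), (-33.0, 248), (-31.5, 248), (-30.0, 248), (-28.5, 248), (-27.0, 248), (-25.5, 248), (-24.0, 248), (-22.5, 247), (-21.0, 246), (-19.5, 247), (-18.0, 233), (-16.5, 93), (-15.0, 69), (-13.5, 68), (-12.0, 68), (-10.5, 70), (-9.0, 65), (-7.5, 55), (-6.0, 55)]
```

Lane 1's carrier front sits at local x −17, against the catch's back edge, so it has clicked. Now the second jar.

>>> servo_tool(moves=[{"ax":0,"ay":0,"az":0.1,"tx":0.3,"ty":-0.15,"tz":0,"claw":1},{"ax":0,"ay":0,"az":0,"tx":0.75,"ty":-0.34,"tz":0,"claw":1},{"ax":0,"ay":0,"az":0,"tx":0.75,"ty":-0.34,"tz":0,"claw":1},{"ax":0,"ay":0,"az":0,"tx":0.75,"ty":-0.34,"tz":0.2,"claw":1},{"ax":0,"ay":0,"az":0,"tx":0.75,"ty":-0.34,"tz":0.2,"claw":1},{"ax":0,"ay":0,"az":0,"tx":0.75,"ty":-0.34,"tz":0.2,"claw":1},{"ax":0,"ay":0,"az":0,"tx":0.75,"ty":-0.34,"tz":0.2,"claw":1},{"ax":0,"ay":0,"az":0,"tx":0.75,"ty":-0.34,"tz":0.2,"claw":1}])

```text
clock: 34.23
ee_pos: [500.3, 342.6, 269.4]
ee_rot: [0.0, 0.762, 0.647, -0.001]
wrist_force: [0.2, 0.2, 0.7]
grip_width: 87.6
gripper_force: 0.0
```

>>> servo_tool(moves=[{"ax":0,"ay":0,"az":0,"tx":0.75,"ty":-0.34,"tz":0.2,"claw":1},{"ax":0,"ay":0,"az":0,"tx":0.6,"ty":-0.25,"tz":0.2,"claw":1},{"ax":0,"ay":0,"az":0,"tx":0,"ty":0,"tz":0,"claw":1},{"ax":0,"ay":0,"az":0,"tx":0,"ty":0,"tz":0,"claw":1}])

```text
clock: 34.57
ee_pos: [485.5, 399.3, 253.1]
ee_rot: [0.0, 0.762, 0.648, -0.001]
wrist_force: [0.6, -0.5, -0.1]
grip_width: 87.9
gripper_force: 0.0
```

```bash
python3 - <<'E'
from h import *
st();goto((485.3,406.3,131),1.41)
c,p,d=shot('side','s18')
for b in blobs(mask(p,'red'),100): print(b,plane(c,b[0],70).round(0))
c,p,d=shot('wrist','w18')
for x in caps(c,d,68,90): print(x)
E
```

```text
t 34.57 pos [485.5 399.3 253.1] yaw 1.41 w 87.9 gf 0.0 F [ 0.6 -0.5 -0.1]
shift now [ 0.18 -0.03  3.05]
 turn az 0.0 shift after [ 0.18 -0.03  3.05]
([315.3, 236.9], 165, [309, 230, 14, 15]) [543.  36.  70.]
([446.8, 263.7], 155, [440, 257, 14, 14]) [489. 409.  70.]
([320.9, 294.7], 317, [308, 287, 25, 17]) [737. 142.  70.]
([570.9, 301.3], 175, [559, 294, 23, 16]) [487. 733.  70.]
([553.3, 338.7], 279, [541, 322, 32, 26]) [629. 710.  70.]
(array([472.9, 562.8,  71.7]), 'rad', np.float64(30.6), 'px', (256, 0), 1668)
(array([695.1, 482. ,  79.6]), 'rad', np.float64(48.5), 'px', (618, 73), 2731)
(array([484.7, 408.1,  77.4]), 'rad', np.float64(19.6), 'px', (315, 235), 2298)
```

>>> servo_tool(moves=[{"ax":0,"ay":0,"az":0,"tx":0.2,"ty":-0.03,"tz":0.8,"claw":1},{"ax":0,"ay":0,"az":0,"tx":0,"ty":0,"tz":0.8,"claw":1},{"ax":0,"ay":0,"az":0,"tx":0,"ty":0,"tz":0.8,"claw":1},{"ax":0,"ay":0,"az":0,"tx":0,"ty":0,"tz":0.7,"claw":1},{"ax":0,"ay":0,"az":0,"tx":0,"ty":0,"tz":0,"claw":1},{"ax":0,"ay":0,"az":0,"tx":0,"ty":0,"tz":0,"claw":-1},{"ax":0,"ay":0,"az":0,"tx":0,"ty":0,"tz":0,"claw":-1},{"ax":0,"ay":0,"az":0,"tx":0,"ty":0,"tz":0,"claw":-1}])

```text
clock: 35.33
ee_pos: [487.4, 407.8, 133.2]
ee_rot: [0.0, 0.762, 0.647, 0.002]
wrist_force: [-0.5, 0.6, 0.1]
grip_width: 71.6
gripper_force: 0.0
```

>>> servo_tool(moves=[{"ax":0,"ay":0,"az":0,"tx":0,"ty":0,"tz":0,"claw":-1},{"ax":0,"ay":0,"az":0,"tx":0,"ty":0,"tz":0,"claw":-1},{"ax":0,"ay":0,"az":0,"tx":0,"ty":0,"tz":0,"claw":-1},{"ax":0,"ay":0,"az":0,"tx":0,"ty":0,"tz":0,"claw":-1},{"ax":0,"ay":0,"az":0,"tx":0,"ty":0,"tz":0,"claw":-1}])

```text
clock: 35.75
ee_pos: [485.9, 407.6, 131.2]
ee_rot: [-0.0, 0.762, 0.648, 0.0]
wrist_force: [-1.3, -1.2, 3.0]
grip_width: 38.7
gripper_force: 25.0
```

>>> servo_tool(moves=[{"ax":0,"ay":0,"az":0,"tx":0,"ty":0,"tz":-0.4,"claw":-1},{"ax":0,"ay":0,"az":0,"tx":0,"ty":0,"tz":-0.8,"claw":-1},{"ax":0,"ay":0,"az":0,"tx":0,"ty":0,"tz":-0.8,"claw":-1},{"ax":0,"ay":0,"az":0,"tx":0,"ty":0,"tz":-0.8,"claw":-1},{"ax":0,"ay":0,"az":-0.1,"tx":0,"ty":0,"tz":-0.2,"claw":-1},{"ax":0,"ay":0,"az":0,"tx":0,"ty":0,"tz":0,"claw":-1},{"ax":0,"ay":0,"az":0,"tx":0,"ty":0,"tz":0,"claw":-1}])

```text
clock: 36.33
ee_pos: [485.7, 407.4, 250.7]
ee_rot: [0.0, 0.729, 0.684, -0.0]
wrist_force: [-0.0, -0.5, -1.9]
grip_width: 38.7
gripper_force: 25.0
```

```bash
python3 - <<'E'
from h import *
st();goto((498.3,-15.9,250),1.509)
E
```

```text
t 36.33 pos [485.7 407.4 250.7] yaw 1.506 w 38.7 gf 25.0 F [-0.  -0.5 -1.9]
shift now [-10.54   1.     0.02]
 turn az -0.003 shift after [-10.54   0.97   0.02]
```

>>> servo_tool(moves=[{"ax":0,"ay":0,"az":-0.003,"tx":-0.4,"ty":0,"tz":0,"claw":-1},{"ax":0,"ay":0,"az":0,"tx":-0.8,"ty":0,"tz":0,"claw":-1},{"ax":0,"ay":0,"az":0,"tx":-0.8,"ty":0,"tz":0,"claw":-1},{"ax":0,"ay":0,"az":0,"tx":-0.8,"ty":0,"tz":0,"claw":-1},{"ax":0,"ay":0,"az":0,"tx":-0.8,"ty":0,"tz":0,"claw":-1},{"ax":0,"ay":0,"az":0,"tx":-0.8,"ty":0,"tz":0,"claw":-1},{"ax":0,"ay":0,"az":0,"tx":-0.8,"ty":0,"tz":0,"claw":-1},{"ax":0,"ay":0,"az":0,"tx":-0.8,"ty":0,"tz":0,"claw":-1}])

```text
clock: 37.0
ee_pos: [470.2, 166.1, 248.8]
ee_rot: [-0.001, 0.729, 0.685, -0.002]
wrist_force: [0.7, -0.2, -1.7]
grip_width: 39.1
gripper_force: 25.0
```

>>> servo_tool(moves=[{"ax":0,"ay":0,"az":0,"tx":-0.8,"ty":0,"tz":0,"claw":-1},{"ax":0,"ay":0,"az":0,"tx":-0.8,"ty":0,"tz":0,"claw":-1},{"ax":0,"ay":0,"az":0,"tx":-0.8,"ty":0.2,"tz":0,"claw":-1},{"ax":0,"ay":0,"az":0,"tx":-0.8,"ty":0.3,"tz":0,"claw":-1},{"ax":0,"ay":0,"az":0,"tx":-0.8,"ty":0.3,"tz":0,"claw":-1},{"ax":0,"ay":0,"az":0,"tx":-0.54,"ty":0.17,"tz":0,"claw":-1},{"ax":0,"ay":0,"az":0,"tx":0,"ty":0,"tz":0.5,"claw":-1},{"ax":0,"ay":0,"az":0,"tx":0,"ty":0,"tz":0.7,"claw":-1}])

```text
clock: 37.67
ee_pos: [500.6, -17.3, 202.5]
ee_rot: [0.001, 0.73, 0.684, 0.001]
wrist_force: [0.4, -0.1, -2.9]
grip_width: 38.6
gripper_force: 25.0
```

>>> servo_tool(moves=[{"ax":0,"ay":0,"az":0,"tx":0,"ty":0,"tz":0.4,"claw":-1},{"ax":0,"ay":0,"az":0,"tx":0,"ty":0,"tz":0,"claw":-1},{"ax":0,"ay":0,"az":0,"tx":0,"ty":0,"tz":0,"claw":-1},{"ax":0,"ay":0,"az":0,"tx":0,"ty":0,"tz":0,"claw":-1}])

```text
clock: 38.0
ee_pos: [499.7, -15.5, 186.7]
ee_rot: [-0.0, 0.728, 0.686, -0.0]
wrist_force: [-0.4, -0.2, -1.2]
grip_width: 38.6
gripper_force: 25.0
```

```bash
python3 - <<'E'
from h import *
st();goto((498.3,-16,169.5),1.509)
E
```

```text
t 38.0 pos [499.7 -15.5 186.7] yaw 1.511 w 38.6 gf 25.0 F [-0.4 -0.2 -1.2]
shift now [-0.01 -0.03  0.43]
 turn az 0.002 shift after [-0.01 -0.03  0.43]
```

>>> servo_tool(moves=[{"ax":0,"ay":0,"az":0.002,"tx":0,"ty":-0.03,"tz":0.2,"claw":-1},{"ax":0,"ay":0,"az":0,"tx":0,"ty":0,"tz":0.15,"claw":-1},{"ax":0,"ay":0,"az":0,"tx":0,"ty":0,"tz":0.07,"claw":-1},{"ax":0,"ay":0,"az":0,"tx":0,"ty":0,"tz":0,"claw":-1},{"ax":0,"ay":0,"az":0,"tx":0,"ty":0,"tz":0,"claw":-1}])

```text
clock: 38.42
ee_pos: [498.6, -15.5, 170.2]
ee_rot: [0.0, 0.728, 0.685, 0.0]
wrist_force: [0.1, -0.5, -0.0]
grip_width: 39.0
gripper_force: 25.0
```

```bash
python3 - <<'E'
from h import *
st();c,p,d=shot('wrist','w20');g=hsv(p)[...,2].astype(int)
for col in(290,310,330,350,360):
    k=[r for r in range(190,262) if g[r,col]<190 and g[r-1,col]>=190];print(col,k,[loc(plane(c,(col,r),43.5)) for r in k[:2]], g[205:240:3,col].tolist())
E
```

```text
t 38.42 pos [498.6 -15.5 170.2] yaw 1.51 w 39.0 gf 25.0 F [ 0.1 -0.5 -0. ]
290 [224] [array([-75.8,  27.2,  43.5])] [244, 244, 244, 244, 244, 244, 226, 108, 122, 126, 122, 47]
310 [223] [array([-64.3,  27.8,  43.5])] [244, 244, 244, 244, 245, 244, 189, 111, 120, 104, 121, 117]
330 [224] [array([-52.7,  27.3,  43.5])] [243, 244, 244, 244, 244, 245, 190, 111, 102, 96, 119, 118]
350 [224] [array([-41.1,  27.3,  43.5])] [244, 244, 245, 244, 244, 245, 190, 112, 119, 117, 116, 48]
360 [223] [array([-35.4,  27.8,  43.5])] [243, 243, 242, 243, 242, 244, 186, 110, 120, 117, 117, 116]
```

>>> servo_tool(moves=[{"ax":0,"ay":0,"az":0,"tx":0.01,"ty":0.1,"tz":0,"claw":-1},{"ax":0,"ay":0,"az":0,"tx":0,"ty":0.2,"tz":0,"claw":-1},{"ax":0,"ay":0,"az":0,"tx":0,"ty":0.2,"tz":0,"claw":-1},{"ax":0,"ay":0,"az":0,"tx":0,"ty":0.2,"tz":0,"claw":-1},{"ax":0,"ay":0,"az":0,"tx":0,"ty":0.2,"tz":0,"claw":-1},{"ax":0,"ay":0,"az":0,"tx":0,"ty":0.2,"tz":0,"claw":-1},{"ax":0,"ay":0,"az":0,"tx":0,"ty":0.2,"tz":0,"claw":-1},{"ax":0,"ay":0,"az":0,"tx":0,"ty":0.2,"tz":0,"claw":-1}])

```text
clock: 39.13
ee_pos: [559.2, -18.9, 169.8]
ee_rot: [-0.0, 0.728, 0.685, -0.0]
wrist_force: [-1.5, 0.2, -2.1]
grip_width: 39.0
gripper_force: 25.0
```

>>> servo_tool(moves=[{"ax":0,"ay":0,"az":0,"tx":0,"ty":0.1,"tz":0,"claw":-1},{"ax":0,"ay":0,"az":0,"tx":0,"ty":0.1,"tz":0,"claw":-1},{"ax":0,"ay":0,"az":0,"tx":0,"ty":0.08,"tz":0,"claw":-1},{"ax":0,"ay":0,"az":0,"tx":0,"ty":0.05,"tz":0,"claw":-1},{"ax":0,"ay":0,"az":0,"tx":0,"ty":0,"tz":0,"claw":-1},{"ax":0,"ay":0,"az":0,"tx":0,"ty":0,"tz":0,"claw":-1}])

```text
clock: 39.63
ee_pos: [570.7, -19.6, 169.6]
ee_rot: [-0.001, 0.728, 0.685, -0.001]
wrist_force: [-5.4, -0.2, -1.2]
grip_width: 38.3
gripper_force: 25.0
```

>>> servo_tool(moves=[{"ax":0,"ay":0,"az":0,"tx":0,"ty":0.05,"tz":0,"claw":-1},{"ax":0,"ay":0,"az":0,"tx":0,"ty":0,"tz":0,"claw":-1},{"ax":0,"ay":0,"az":0,"tx":0,"ty":0,"tz":0,"claw":-1}])

```text
clock: 39.88
ee_pos: [572.7, -19.7, 169.6]
ee_rot: [-0.001, 0.728, 0.685, -0.001]
wrist_force: [-5.1, 0.9, -2.3]
grip_width: 38.5
gripper_force: 25.0
```

```bash
python3 - <<'E'
from h import *
st();print('tcp loc',loc(manip.get_obs()['ee_pos']));c,p,d=shot('wrist','w21')
g=hsv(p)
for r in(228,232,236,240):
    row=g[r,230:330,2].astype(int); k=np.argmax(row<190)+230; print(r,k,loc(plane(c,(k,r),43)))
E
```

```text
t 39.88 pos [572.7 -19.7 169.6] yaw 1.51 w 38.5 gf 25.0 F [-5.1  0.9 -2.3]
tcp loc [ 14.5   0.9 169.6]
228 268 [-14.7  25.3  43. ]
232 268 [-14.8  22.9  43. ]
236 269 [-14.3  20.5  43. ]
240 269 [-14.4  18.1  43. ]
```

>>> servo_tool(moves=[{"ax":0,"ay":0,"az":0,"tx":0,"ty":0,"tz":0,"claw":1},{"ax":0,"ay":0,"az":0,"tx":0,"ty":0,"tz":0,"claw":1},{"ax":0,"ay":0,"az":0,"tx":0,"ty":0,"tz":0,"claw":1},{"ax":0,"ay":0,"az":0,"tx":0,"ty":0,"tz":0,"claw":1},{"ax":0,"ay":0,"az":0,"tx":0,"ty":0,"tz":-0.5,"claw":1},{"ax":0,"ay":0,"az":0,"tx":0,"ty":0,"tz":-0.8,"claw":1},{"ax":0,"ay":0,"az":0,"tx":0,"ty":0,"tz":-0.8,"claw":1},{"ax":0,"ay":0,"az":0,"tx":0,"ty":0,"tz":-0.8,"claw":1}])

```text
clock: 40.6
ee_pos: [574.0, -19.8, 287.6]
ee_rot: [0.0, 0.728, 0.685, 0.0]
wrist_force: [0.3, 0.2, 0.4]
grip_width: 86.7
gripper_force: 0.0
```

>>> servo_tool(moves=[{"ax":0,"ay":0,"az":0,"tx":0.6,"ty":0.2,"tz":0,"claw":1},{"ax":0,"ay":0,"az":0,"tx":0.6,"ty":0.2,"tz":0,"claw":1},{"ax":0,"ay":0,"az":0,"tx":0.4,"ty":0.2,"tz":0,"claw":1},{"ax":0,"ay":0,"az":0,"tx":0.3,"ty":0,"tz":0,"claw":1},{"ax":0,"ay":0,"az":0,"tx":0,"ty":0,"tz":0,"claw":1},{"ax":0,"ay":0,"az":0,"tx":0,"ty":0,"tz":0,"claw":1}])

```text
clock: 41.1
ee_pos: [601.9, 54.8, 285.9]
ee_rot: [0.0, 0.728, 0.686, -0.0]
wrist_force: [0.5, -0.4, -0.7]
grip_width: 87.5
gripper_force: 0.0
```

```bash
python3 - <<'E'
from h import *
st();c,p,d=shot('wrist','w22');g=hsv(p)
for x in caps(c,d,95,125): print(x,loc(x[0]))
for y in(15,20):
    out=[]
    for a in np.arange(-30,-10,1.5):
        X=np.array([558.2,-19.7,0])+a*np.array([.998,-.062,0])+y*np.array([.062,.998,0])+[0,0,42]
        u=proj(c,X); out.append((round(float(a),1),int(g[int(u[1]),int(u[0]),2])))
    print(y,out)
u=proj(c,(620.7,114.7,98));print(u)
cv2.imwrite('pics/w22c.png',cv2.resize(p[0:290,240:500],None,fx=2,fy=2,interpolation=2))
E
```

```text
t 41.1 pos [601.9  54.8 285.9] yaw 1.511 w 87.5 gf 0.0 F [ 0.5 -0.4 -0.7]
(array([762.6, 138.2, 103.6]), 'rad', np.float64(24.6), 'px', (547, 113), 3414) [194.2 170.3 103.6]
(array([619.5, 114.8,  96.9]), 'rad', np.float64(19.8), 'px', (338, 161), 1884) [ 52.8 138.   96.9]
(array([831.7,  59.9, 109.4]), 'rad', np.float64(41.8), 'px', (638, 222), 2739) [268.   96.4 109.4]
(array([576.7,  51.7, 116.4]), 'rad', np.float64(21.6), 'px', (283, 256), 2761) [ 14.   72.4 116.4]
15 [(-30.0, 245), (-28.5, 245), (-27.0, 246), (-25.5, 248), (-24.0, 247), (-22.5, 246), (-21.0, 246), (-19.5, 246), (-18.0, 248), (-16.5, 171), (-15.0, 120), (-13.5, 117), (-12.0, 120), (-10.5, 113)]
20 [(-30.0, 246), (-28.5, 246), (-27.0, 247), (-25.5, 247), (-24.0, 246), (-22.5, 245), (-21.0, 244), (-19.5, 245), (-18.0, 248), (-16.5, 234), (-15.0, 119), (-13.5, 119), (-12.0, 117), (-10.5, 121)]
[339.43558566 160.94423689]
```

View pics/w22c.png

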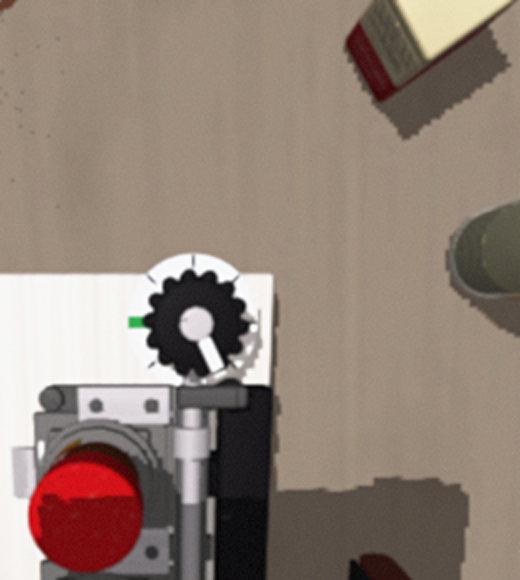

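Both jars are latched (the lane 2 front is at −16). The nut is centred at crop (196,322), with the pointer end at (216,370) and the green mark at (136,322), so it needs about 113° clockwise. The bearing next to it is at crop (180–247, 385–408), and I'll check its height.

```bash
python3 - <<'E'
from h import *
c,p,d=load('wrist','w22')
v,u=np.mgrid[0:480,0:640]; r=np.stack([(u-c['cx'])/c['f'],(v-c['cy'])/c['f'],np.ones_like(u,float)],-1)*d[...,None]
X=(r-c['t'])@c['R']
def z(a,b,e,f):
    k=X[b//2:f//2,240+a//2:240+e//2,2];return np.percentile(k,[5,50,95]).round(1)
print('bearing',z(185,388,243,404),'shaft coll',z(182,435,205,452),'knob',z(160,290,235,350),'centre',z(188,314,204,330),'ptr',z(206,345,214,362),'blackbar',z(225,420,262,480))
w=((hsv(p)[...,2]>150)&(hsv(p)[...,1]<60)&(X[...,2]>92)&(X[...,2]<106)&(np.hypot(X[...,0]-619.6,X[...,1]-114.8)<24)).astype(np.uint8)
for b in blobs(w,5): print(b)
k=w>0;Q=X[k][:,:2];rr=np.hypot(*(Q-[619.6,114.8]).T);f=Q[rr>9]-[619.6,114.8];m=f.mean(0);print('ptr dir world',m,np.degrees(np.arctan2(m[1],m[0])))
goto((619.6,114.8,159))
print(manip.get_obs()['joint_positions'].round(2))
E
```

```text
bearing [74.8 76.1 77.3] shaft coll [73.1 74.6 75.9] knob [95.8 97.2 99.9] centre [ 98.2  99.5 100.4] ptr [96.9 97.8 98.9] blackbar [50.2 51.2 52.5]
([336.3, 135.0], 6, [334, 134, 5, 4])
([348.0, 137.1], 7, [346, 135, 4, 6])
([357.2, 144.0], 5, [357, 142, 2, 5])
([362.6, 152.0], 7, [361, 149, 3, 7])
([340.8, 167.9], 345, [330, 154, 24, 35])
ptr dir world [ 4.62901486 -7.23294146] -57.38113727269203
shift now [1.54 0.35 3.17]
[ 0.07  0.41  1.69 -0.    1.04  0.13]
```

>>> servo_tool(moves=[{"ax":0,"ay":0,"az":0,"tx":0.77,"ty":0.18,"tz":0,"claw":1},{"ax":0,"ay":0,"az":0,"tx":0.77,"ty":0.17,"tz":0,"claw":1},{"ax":0,"ay":0,"az":-0.1,"tx":0,"ty":0,"tz":0,"claw":1},{"ax":0,"ay":0,"az":-0.1,"tx":0,"ty":0,"tz":0.7,"claw":1},{"ax":0,"ay":0,"az":-0.1,"tx":0,"ty":0,"tz":0.8,"claw":1},{"ax":0,"ay":0,"az":0,"tx":0,"ty":0,"tz":0.7,"claw":1},{"ax":0,"ay":0,"az":0,"tx":0,"ty":0,"tz":0,"claw":1},{"ax":0,"ay":0,"az":0,"tx":0,"ty":0,"tz":0,"claw":1}])

```text
clock: 41.82
ee_pos: [619.0, 114.2, 196.9]
ee_rot: [-0.001, 0.618, 0.786, -0.001]
wrist_force: [0.9, 0.7, 0.8]
grip_width: 87.4
gripper_force: 0.0
```

```bash
python3 - <<'E'
from h import *
st();goto((619.8,114.8,160))
E
```

```text
t 41.82 pos [619.  114.2 196.9] yaw 1.808 w 87.4 gf 0.0 F [0.9 0.7 0.8]
shift now [0.01 0.03 0.92]
```

>>> servo_tool(moves=[{"ax":0,"ay":0,"az":0,"tx":0.01,"ty":0.03,"tz":0.5,"claw":1},{"ax":0,"ay":0,"az":0,"tx":0,"ty":0,"tz":0.42,"claw":1},{"ax":0,"ay":0,"az":0,"tx":0,"ty":0,"tz":0,"claw":-1},{"ax":0,"ay":0,"az":0,"tx":0,"ty":0,"tz":0,"claw":-1},{"ax":0,"ay":0,"az":0,"tx":0,"ty":0,"tz":0,"claw":-1},{"ax":0,"ay":0,"az":0,"tx":0,"ty":0,"tz":0,"claw":-1},{"ax":0,"ay":0,"az":0,"tx":0,"ty":0,"tz":0,"claw":-1},{"ax":0,"ay":0,"az":0,"tx":0,"ty":0,"tz":0,"claw":-1}], force=30)

```text
clock: 42.48
ee_pos: [621.5, 116.0, 162.3]
ee_rot: [0.001, 0.618, 0.786, 0.001]
wrist_force: [0.8, -0.4, -0.7]
grip_width: 51.2
gripper_force: 0.0
```

>>> servo_tool(moves=[{"ax":0,"ay":0,"az":0,"tx":0,"ty":0,"tz":0,"claw":-1},{"ax":0,"ay":0,"az":0,"tx":0,"ty":0,"tz":0,"claw":-1}])

```text
clock: 42.65
ee_pos: [620.6, 115.8, 161.4]
ee_rot: [-0.0, 0.618, 0.786, -0.0]
wrist_force: [-11.3, -3.1, 7.3]
grip_width: 38.0
gripper_force: 6.1
```

>>> servo_tool(moves=[{"ax":0,"ay":0,"az":0.1,"tx":0,"ty":0,"tz":0,"claw":-1},{"ax":0,"ay":0,"az":0.1,"tx":0,"ty":0,"tz":0,"claw":-1},{"ax":0,"ay":0,"az":0.1,"tx":0,"ty":0,"tz":0,"claw":-1},{"ax":0,"ay":0,"az":0.1,"tx":0,"ty":0,"tz":0,"claw":-1},{"ax":0,"ay":0,"az":0.1,"tx":0,"ty":0,"tz":0,"claw":-1},{"ax":0,"ay":0,"az":0.1,"tx":0,"ty":0,"tz":0,"claw":-1},{"ax":0,"ay":0,"az":0.1,"tx":0,"ty":0,"tz":0,"claw":-1},{"ax":0,"ay":0,"az":0.1,"tx":0,"ty":0,"tz":0,"claw":-1}])

```text
clock: 43.32
ee_pos: [618.9, 115.2, 161.0]
ee_rot: [-0.001, 0.876, 0.482, -0.003]
wrist_force: [-7.9, -4.7, 7.4]
grip_width: 33.4
gripper_force: 30.0
```

>>> servo_tool(moves=[{"ax":0,"ay":0,"az":0.1,"tx":0,"ty":0,"tz":0,"claw":-1},{"ax":0,"ay":0,"az":0.1,"tx":0,"ty":0,"tz":0,"claw":-1},{"ax":0,"ay":0,"az":0.1,"tx":0,"ty":0,"tz":0,"claw":-1},{"ax":0,"ay":0,"az":0.1,"tx":0,"ty":0,"tz":0,"claw":-1},{"ax":0,"ay":0,"az":0.1,"tx":0,"ty":0,"tz":0,"claw":-1},{"ax":0,"ay":0,"az":0.1,"tx":0,"ty":0,"tz":0,"claw":-1},{"ax":0,"ay":0,"az":0.1,"tx":0,"ty":0,"tz":0,"claw":-1},{"ax":0,"ay":0,"az":0.1,"tx":0,"ty":0,"tz":0,"claw":-1}])

```text
clock: 43.98
ee_pos: [618.9, 115.1, 161.0]
ee_rot: [0.001, 0.995, 0.102, -0.003]
wrist_force: [-8.0, -4.5, 6.5]
grip_width: 33.3
gripper_force: 30.0
```

>>> servo_tool(moves=[{"ax":0,"ay":0,"az":0.1,"tx":0,"ty":0,"tz":0,"claw":-1},{"ax":0,"ay":0,"az":0.1,"tx":0,"ty":0,"tz":0,"claw":-1},{"ax":0,"ay":0,"az":0.1,"tx":0,"ty":0,"tz":0,"claw":-1},{"ax":0,"ay":0,"az":0.05,"tx":0,"ty":0,"tz":0,"claw":-1},{"ax":0,"ay":0,"az":0,"tx":0,"ty":0,"tz":0,"claw":-1},{"ax":0,"ay":0,"az":0,"tx":0,"ty":0,"tz":0,"claw":-1}])

```text
clock: 44.48
ee_pos: [618.9, 115.1, 161.0]
ee_rot: [0.001, 0.998, -0.07, -0.003]
wrist_force: [-6.9, -5.5, 7.4]
grip_width: 33.6
gripper_force: 30.0
```

```bash
python3 - <<'E'
from h import *
st();print(manip.get_obs()['wrist_torque'])
E
```

```text
t 44.48 pos [618.9 115.1 161. ] yaw -0.141 w 33.6 gf 30.0 F [-6.9 -5.5  7.4]
[-0.59567811  1.35158322 -0.14598969]
```

>>> servo_tool(moves=[{"ax":0,"ay":0,"az":0,"tx":0,"ty":0,"tz":0,"claw":1},{"ax":0,"ay":0,"az":0,"tx":0,"ty":0,"tz":0,"claw":1},{"ax":0,"ay":0,"az":0,"tx":0,"ty":0,"tz":0,"claw":1},{"ax":0,"ay":0,"az":0,"tx":0,"ty":0,"tz":0,"claw":1},{"ax":0,"ay":0,"az":0,"tx":0,"ty":0,"tz":-0.5,"claw":1},{"ax":0,"ay":0,"az":0,"tx":0,"ty":0,"tz":-0.8,"claw":1},{"ax":0,"ay":0,"az":0,"tx":0,"ty":0,"tz":-0.9,"claw":1},{"ax":0,"ay":0,"az":0,"tx":0,"ty":0,"tz":-0.8,"claw":0}])

```text
clock: 45.15
ee_pos: [621.1, 116.0, 282.7]
ee_rot: [-0.0, 0.998, -0.07, -0.0]
wrist_force: [0.7, -0.5, -0.7]
grip_width: 76.1
gripper_force: 0.0
```

>>> servo_tool(moves=[{"ax":0,"ay":0,"az":0,"tx":-0.7,"ty":0,"tz":0,"claw":0},{"ax":0,"ay":0,"az":0,"tx":-0.8,"ty":0,"tz":0,"claw":0},{"ax":0,"ay":0,"az":0,"tx":-0.6,"ty":0,"tz":0,"claw":0},{"ax":0,"ay":0,"az":0,"tx":0,"ty":0,"tz":0,"claw":0},{"ax":0,"ay":0,"az":0,"tx":0,"ty":0,"tz":0,"claw":0}])

```text
clock: 45.57
ee_pos: [537.3, 128.0, 281.7]
ee_rot: [-0.0, 0.998, -0.07, 0.0]
wrist_force: [1.2, 0.0, -0.2]
grip_width: 44.8
gripper_force: 0.0
```

```bash
python3 - <<'E'
from h import *
st();c,p,d=shot('wrist','w23');u=proj(c,(619.6,114.8,97)).round();print(u, 'front dir px',proj(c,(619.6-20,114.8+1.24,97))-proj(c,(619.6,114.8,97)))
a,b=int(u[0]),int(u[1]);q=p[max(0,b-60):b+60,a-80:a+80];cv2.imwrite('pics/w23c.png',cv2.resize(q,None,fx=4,fy=4,interpolation=2))
E
```

```text
t 45.57 pos [537.3 128.  281.7] yaw -0.139 w 44.8 gf 0.0 F [ 1.2  0.  -0.2]
[322. 131.] front dir px [ 2.16481932 29.52415023]
```

View pics/w23c.png

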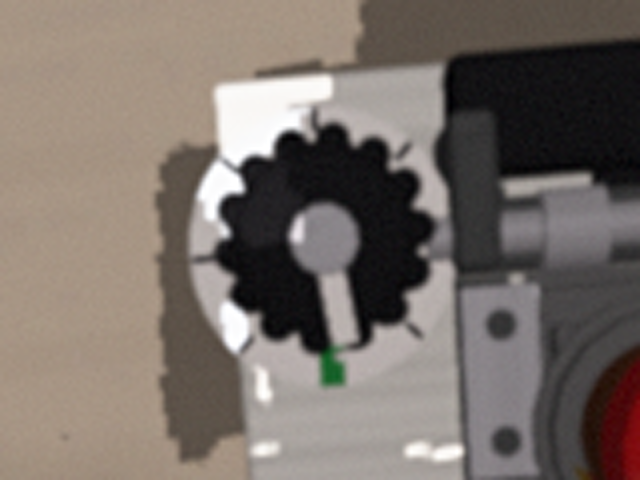

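The pointer end is at crop (345,345) from the centre (324,237), with the green mark at (333,367), so it is about 7–8° short. I'll measure that numerically and regrip.

```bash
cat >> h.py <<'E'
def pointer(c,p):
    """angle (rad) still to turn clockwise: pointer vs shaker front, from bright pixels on the knob top, seen on plane z=98"""
    f=np.array([-.998,.062]);l=np.array([-.062,-.998]);S=6;N=48*S
    src=[];dst=np.float32([[0,0],[N,0],[N,N],[0,N]])   # rectified: down=front, right=-y
    for a,b in((-24,-24),(-24,24),(24,24),(24,-24)):
        X=np.array([619.6,114.8])+a*f+b*l; src.append(proj(c,(*X,98)))
    q=cv2.warpPerspective(p,cv2.getPerspectiveTransform(np.float32(src),dst),(N,N));H=hsv(q)
    yy,xx=np.mgrid[0:N,0:N]
    m=((H[...,2]>110)&(H[...,1]<70)).astype(np.uint8)
    n,lab,s,ce=cv2.connectedComponentsWithStats(m);i=lab[N//2-2*S:N//2+2*S,N//2-2*S:N//2+2*S].max()
    k=lab==i;d=cv2.distanceTransform(k.astype(np.uint8),cv2.DIST_L2,5);_,r,_,ctr=cv2.minMaxLoc(d)
    g=k&(np.hypot(xx-ctr[0],yy-ctr[1])>r+4)&(np.hypot(xx-ctr[0],yy-ctr[1])<15*S);x,y=xx[g],yy[g]
    vx,vy,x0,y0=cv2.fitLine(np.c_[x,y].astype(np.float32),cv2.DIST_L2,0,.01,.01).ravel()
    gm=(H[...,0]>40)&(H[...,0]<85)&(H[...,1]>90);gx=xx[gm].mean() if gm.any() else None
    print('disc',ctr,r/S,'line turn',round(float(np.arctan2(vx*np.sign(vy),abs(vy))),3),'from disc',round(float(np.arctan2(x.mean()-ctr[0],y.mean()-ctr[1])),3),'n',g.sum(),'tip',x[y>y.max()-5].mean(),y.max(),'green x',gx,yy[gm].mean() if gm.any() else None)
E
python3 - <<'E'
from h import *
c,p,d=load('wrist','w23');pointer(c,p)
goto((620,115,160))
E
```

```text
disc (214, 287) 7.624548594156901 line turn -1.541 from disc 2.978 n 4294 tip 233.21311475409837 287 green x 143.35656401944894 271.4116693679092
shift now [2.06 0.04 3.05]
```

```bash
sed -i "s/    m=((H\[...,2\]>110)&(H\[...,1\]<70)).astype(np.uint8)/    m=((H[...,2]>110)\&(H[...,1]<70)\&(np.hypot(xx-N\/2,yy-N\/2)<15*S)).astype(np.uint8)/" h.py
python3 - <<'E'
from h import *
for n in('w23','w22'):
    c,p,d=load('wrist',n);pointer(c,p)
E
```

```text
disc (146, 142) 5.327132225036621 line turn 0.23 from disc 0.14 n 1550 tip 156.53846153846155 231 green x 143.35656401944894 271.4116693679092
disc (147, 145) 5.958915710449219 line turn -1.097 from disc 2.045 n 1645 tip 191.51063829787233 141 green x 143.5955223880597 271.9507462686567
```

>>> servo_tool(moves=[{"ax":0,"ay":0,"az":0,"tx":0.7,"ty":0.02,"tz":0,"claw":1},{"ax":0,"ay":0,"az":0,"tx":0.7,"ty":0.02,"tz":0,"claw":1},{"ax":0,"ay":0,"az":0,"tx":0.66,"ty":0,"tz":0.3,"claw":1},{"ax":0,"ay":0,"az":0,"tx":0,"ty":0,"tz":0.7,"claw":1},{"ax":0,"ay":0,"az":0,"tx":0,"ty":0,"tz":0.7,"claw":1},{"ax":0,"ay":0,"az":0,"tx":0,"ty":0,"tz":0.7,"claw":1},{"ax":0,"ay":0,"az":0,"tx":0,"ty":0,"tz":0.6,"claw":1},{"ax":0,"ay":0,"az":0,"tx":0,"ty":0,"tz":0,"claw":1}])

```text
clock: 46.28
ee_pos: [617.8, 113.8, 155.9]
ee_rot: [0.001, 0.998, -0.07, -0.004]
wrist_force: [-0.9, -0.1, 0.5]
grip_width: 87.6
gripper_force: 0.0
```

>>> servo_tool(moves=[{"ax":0,"ay":0,"az":0,"tx":0,"ty":0,"tz":0,"claw":-1},{"ax":0,"ay":0,"az":0,"tx":0,"ty":0,"tz":0,"claw":-1},{"ax":0,"ay":0,"az":0,"tx":0,"ty":0,"tz":0,"claw":-1},{"ax":0,"ay":0,"az":0,"tx":0,"ty":0,"tz":0,"claw":-1},{"ax":0,"ay":0,"az":0,"tx":0,"ty":0,"tz":0,"claw":-1},{"ax":0,"ay":0,"az":0,"tx":0,"ty":0,"tz":0,"claw":-1},{"ax":0,"ay":0,"az":0,"tx":0,"ty":0,"tz":0,"claw":-1},{"ax":0,"ay":0,"az":0,"tx":0,"ty":0,"tz":0,"claw":-1}])

```text
clock: 46.95
ee_pos: [619.3, 114.6, 161.6]
ee_rot: [-0.0, 0.998, -0.07, 0.0]
wrist_force: [-0.1, 0.6, 0.1]
grip_width: 37.8
gripper_force: 0.0
```

>>> servo_tool(moves=[{"ax":0,"ay":0,"az":0.05,"tx":0,"ty":0,"tz":0,"claw":-1},{"ax":0,"ay":0,"az":0.05,"tx":0,"ty":0,"tz":0,"claw":-1},{"ax":0,"ay":0,"az":0.05,"tx":0,"ty":0,"tz":0,"claw":-1},{"ax":0,"ay":0,"az":0,"tx":0,"ty":0,"tz":0,"claw":-1},{"ax":0,"ay":0,"az":0,"tx":0,"ty":0,"tz":0,"claw":-1}])

```text
clock: 47.37
ee_pos: [619.2, 114.6, 161.5]
ee_rot: [-0.0, 0.99, -0.144, 0.0]
wrist_force: [-0.3, 0.1, 3.1]
grip_width: 33.4
gripper_force: 30.0
```

>>> servo_tool(moves=[{"ax":0,"ay":0,"az":0,"tx":0,"ty":0,"tz":0,"claw":1},{"ax":0,"ay":0,"az":0,"tx":0,"ty":0,"tz":0,"claw":1},{"ax":0,"ay":0,"az":0,"tx":0,"ty":0,"tz":0,"claw":1},{"ax":0,"ay":0,"az":0,"tx":0,"ty":0,"tz":0,"claw":1},{"ax":0,"ay":0,"az":0,"tx":0,"ty":0,"tz":-0.5,"claw":1},{"ax":0,"ay":0,"az":0,"tx":0,"ty":0,"tz":-0.8,"claw":1},{"ax":0,"ay":0,"az":0,"tx":0,"ty":0,"tz":-0.9,"claw":1},{"ax":0,"ay":0,"az":0,"tx":0,"ty":0,"tz":-0.8,"claw":0}])

```text
clock: 48.03
ee_pos: [619.1, 114.5, 282.6]
ee_rot: [0.0, 0.99, -0.144, -0.0]
wrist_force: [1.5, 0.4, -1.2]
grip_width: 75.8
gripper_force: 0.0
```

>>> servo_tool(moves=[{"ax":0,"ay":0,"az":0,"tx":-0.7,"ty":0,"tz":0,"claw":0},{"ax":0,"ay":0,"az":0,"tx":-0.8,"ty":0,"tz":0,"claw":0},{"ax":0,"ay":0,"az":0,"tx":-0.6,"ty":0,"tz":0,"claw":0},{"ax":0,"ay":0,"az":0,"tx":0,"ty":0,"tz":0,"claw":0},{"ax":0,"ay":0,"az":0,"tx":0,"ty":0,"tz":0,"claw":0}])

```text
clock: 48.45
ee_pos: [538.0, 138.9, 281.5]
ee_rot: [-0.0, 0.99, -0.144, 0.0]
wrist_force: [-0.7, 0.1, 0.9]
grip_width: 44.6
gripper_force: 0.0
```

```bash
python3 - <<'E'
from h import *
st();c,p,d=shot('wrist','w24');pointer(c,p)
goto((523.7,-156,260),-0.062)
E
```

```text
t 48.45 pos [538.  138.9 281.5] yaw -0.289 w 44.6 gf 0.0 F [-0.7  0.1  0.9]
disc (147, 142) 5.2661488850911455 line turn 0.016 from disc 0.005 n 1541 tip 147.40287769784172 231 green x 144.01069518716577 278.5401069518717
shift now [1.73 7.17 0.54]
 turn az -0.228 shift after [0.07 7.38 0.54]
```

The pointer is on the mark (0.01 rad). Now I close the lever, pushing it from behind with shut fingers.

>>> servo_tool(moves=[{"ax":0,"ay":0,"az":-0.114,"tx":0,"ty":0,"tz":0,"claw":-1},{"ax":0,"ay":0,"az":-0.114,"tx":0,"ty":0,"tz":0,"claw":-1},{"ax":0,"ay":0,"az":0,"tx":0.4,"ty":0.4,"tz":0,"claw":-1},{"ax":0,"ay":0,"az":0,"tx":0.4,"ty":0.8,"tz":0,"claw":-1},{"ax":0,"ay":0,"az":0,"tx":0.4,"ty":0.8,"tz":0,"claw":-1},{"ax":0,"ay":0,"az":0,"tx":0.4,"ty":0.8,"tz":0,"claw":-1},{"ax":0,"ay":0,"az":0,"tx":0.4,"ty":0.8,"tz":0,"claw":-1},{"ax":0,"ay":0,"az":0,"tx":0.4,"ty":0.8,"tz":0,"claw":-1}])

```text
clock: 49.17
ee_pos: [625.2, -45.5, 281.0]
ee_rot: [0.0, 1.0, -0.031, 0.0]
wrist_force: [0.7, 0.1, -0.2]
grip_width: 0.4
gripper_force: 0.0
```

>>> servo_tool(moves=[{"ax":0,"ay":0,"az":0,"tx":0.4,"ty":0.8,"tz":0,"claw":-1},{"ax":0,"ay":0,"az":0,"tx":0.4,"ty":0.8,"tz":0,"claw":-1},{"ax":0,"ay":0,"az":0,"tx":0.32,"ty":0.8,"tz":0,"claw":-1},{"ax":0,"ay":0,"az":0,"tx":0,"ty":0.57,"tz":0,"claw":-1},{"ax":0,"ay":0,"az":0,"tx":0,"ty":0,"tz":0,"claw":-1},{"ax":0,"ay":0,"az":0,"tx":0,"ty":0,"tz":0,"claw":-1}])

```text
clock: 49.67
ee_pos: [661.3, -166.4, 280.5]
ee_rot: [-0.0, 0.999, -0.033, -0.0]
wrist_force: [-0.3, -0.0, 0.0]
grip_width: 0.5
gripper_force: 0.0
```

```bash
python3 - <<'E'
from h import *
st();goto((660.4,-164.2,204),-0.062)
C={};B={}
for n in('scene','side'):
    c,p,d=shot(n,n+'25');C[n]=c
    print(n,[b for b in blobs(mask(p,'red'),8) if (n=='scene' and 330<b[0][0]<410 and 150<b[0][1]<240) or (n=='side' and 225<b[0][0]<275 and 180<b[0][1]<240)])
E
```

```text
t 49.67 pos [ 661.3 -166.4  280.5] yaw -0.065 w 0.5 gf 0.0 F [-0.3 -0.   0. ]
shift now [-0.03 -0.05  1.91]
 turn az -0.003 shift after [-0.03 -0.05  1.91]
scene [([348.2, 185.2], 68, [345, 178, 7, 16]), ([334.6, 236.0], 240, [327, 228, 16, 17])]
side [([240.2, 220.0], 36, [238, 215, 6, 10])]
```

>>> servo_tool(moves=[{"ax":0,"ay":0,"az":-0.003,"tx":0,"ty":-0.05,"tz":0.7,"claw":-1},{"ax":0,"ay":0,"az":0,"tx":0,"ty":0,"tz":0.7,"claw":-1},{"ax":0,"ay":0,"az":0,"tx":0,"ty":0,"tz":0.5,"claw":-1},{"ax":0,"ay":0,"az":0,"tx":0,"ty":0,"tz":0,"claw":-1},{"ax":0,"ay":0,"az":0,"tx":-0.25,"ty":0,"tz":0,"claw":-1},{"ax":0,"ay":0,"az":0,"tx":-0.25,"ty":0,"tz":0,"claw":-1},{"ax":0,"ay":0,"az":0,"tx":-0.26,"ty":0,"tz":-0.1,"claw":-1},{"ax":0,"ay":0,"az":0,"tx":-0.26,"ty":0,"tz":-0.05,"claw":-1}])

```text
clock: 50.43
ee_pos: [620.2, -159.8, 213.3]
ee_rot: [0.0, 1.0, -0.03, 0.002]
wrist_force: [4.7, -0.4, -2.1]
grip_width: 0.1
gripper_force: 2.2
```

>>> servo_tool(moves=[{"ax":0,"ay":0,"az":0,"tx":-0.15,"ty":0,"tz":0,"claw":-1},{"ax":0,"ay":0,"az":0,"tx":-0.16,"ty":0,"tz":0,"claw":-1},{"ax":0,"ay":0,"az":0,"tx":-0.15,"ty":0,"tz":0.03,"claw":-1},{"ax":0,"ay":0,"az":0,"tx":-0.15,"ty":0,"tz":0.03,"claw":-1},{"ax":0,"ay":0,"az":0,"tx":-0.15,"ty":0,"tz":0.06,"claw":-1},{"ax":0,"ay":0,"az":0,"tx":-0.14,"ty":0,"tz":0.06,"claw":-1},{"ax":0,"ay":0,"az":0,"tx":-0.13,"ty":0,"tz":0.09,"claw":-1},{"ax":0,"ay":0,"az":0,"tx":-0.13,"ty":0,"tz":0.09,"claw":-1}])

```text
clock: 51.1
ee_pos: [573.4, -157.5, 197.2]
ee_rot: [0.0, 1.0, -0.03, 0.0]
wrist_force: [1.4, 0.2, 5.5]
grip_width: 0.5
gripper_force: 2.6
```

```bash
python3 - <<'E'
from h import *
st();o=manip.get_obs()['ee_pos'];print('rel',(o-[603.5,-160.7,148]).round(1))
for n in('scene','side'):
    c,p,d=shot(n,n+'26')
    for b in blobs(mask(p,'red'),8):
        if (n=='scene' and 330<b[0][0]<410 and 150<b[0][1]<240) or (n=='side' and 225<b[0][0]<275 and 180<b[0][1]<240): print(n,b)
E
```

```text
t 51.1 pos [ 573.4 -157.5  197.2] yaw -0.059 w 0.5 gf 2.6 F [1.4 0.2 5.5]
rel [-30.1   3.2  49.2]
scene ([371.4, 200.7], 37, [365, 198, 13, 7])
scene ([334.6, 235.9], 241, [327, 228, 16, 17])
side ([256.6, 205.2], 13, [256, 203, 3, 7])
```

>>> servo_tool(moves=[{"ax":0,"ay":0,"az":0,"tx":-0.11,"ty":0,"tz":0.11,"claw":-1},{"ax":0,"ay":0,"az":0,"tx":-0.11,"ty":0,"tz":0.11,"claw":-1},{"ax":0,"ay":0,"az":0,"tx":-0.09,"ty":0,"tz":0.13,"claw":-1},{"ax":0,"ay":0,"az":0,"tx":-0.09,"ty":0,"tz":0.13,"claw":-1},{"ax":0,"ay":0,"az":0,"tx":-0.06,"ty":0,"tz":0.14,"claw":-1},{"ax":0,"ay":0,"az":0,"tx":-0.06,"ty":0,"tz":0.14,"claw":-1},{"ax":0,"ay":0,"az":0,"tx":-0.1,"ty":0,"tz":0.05,"claw":-1},{"ax":0,"ay":0,"az":0,"tx":0,"ty":0,"tz":0,"claw":-1}])

```text
clock: 51.87
ee_pos: [548.6, -155.8, 164.1]
ee_rot: [-0.0, 1.0, -0.03, -0.0]
wrist_force: [1.9, 0.3, 0.4]
grip_width: 0.8
gripper_force: 0.7
```

>>> servo_tool(moves=[{"ax":0,"ay":0,"az":0,"tx":0,"ty":0,"tz":0.06,"claw":-1},{"ax":0,"ay":0,"az":0,"tx":0,"ty":0,"tz":0,"claw":-1}])

```text
clock: 52.03
ee_pos: [548.6, -155.8, 162.5]
ee_rot: [-0.0, 1.0, -0.03, -0.001]
wrist_force: [-1.8, -0.6, 11.0]
grip_width: 0.8
gripper_force: 4.9
```

```bash
python3 - <<'E'
from h import *
st();o=manip.get_obs()['ee_pos'];print('rel',(o-[603.5,-160.7,148]).round(1))
E
```

```text
t 52.03 pos [ 548.6 -155.8  162.5] yaw -0.059 w 0.8 gf 4.9 F [-1.8 -0.6 11. ]
rel [-54.9   4.9  14.5]
```

>>> servo_tool(moves=[{"ax":0,"ay":0,"az":0,"tx":0,"ty":0,"tz":-0.15,"claw":-1},{"ax":0,"ay":0,"az":0,"tx":-0.4,"ty":0,"tz":0,"claw":-1},{"ax":0,"ay":0,"az":0,"tx":0,"ty":0,"tz":0.1,"claw":-1},{"ax":0,"ay":0,"az":0,"tx":0,"ty":0,"tz":0.08,"claw":-1},{"ax":0,"ay":0,"az":0,"tx":0,"ty":0,"tz":0,"claw":-1}])

```text
clock: 52.45
ee_pos: [531.3, -154.5, 163.3]
ee_rot: [-0.001, 1.0, -0.03, -0.003]
wrist_force: [-18.2, 3.4, 42.4]
grip_width: 0.7
gripper_force: 20.3
```

>>> servo_tool(moves=[{"ax":0,"ay":0,"az":0,"tx":0,"ty":0,"tz":0.06,"claw":-1},{"ax":0,"ay":0,"az":0,"tx":0,"ty":0,"tz":0,"claw":-1}])

```text
clock: 52.62
ee_pos: [531.4, -154.5, 163.0]
ee_rot: [-0.0, 1.0, -0.03, -0.003]
wrist_force: [-23.2, 5.0, 63.7]
grip_width: 0.6
gripper_force: 30.9
```

>>> servo_tool(moves=[{"ax":0,"ay":0,"az":0,"tx":0,"ty":0,"tz":0.04,"claw":-1},{"ax":0,"ay":0,"az":0,"tx":0,"ty":0,"tz":0,"claw":-1}])

```text
clock: 52.78
ee_pos: [531.4, -154.5, 162.8]
ee_rot: [-0.0, 1.0, -0.03, -0.003]
wrist_force: [-27.8, 5.8, 79.0]
grip_width: 0.3
gripper_force: 37.8
```

>>> servo_tool(moves=[{"ax":0,"ay":0,"az":0,"tx":0,"ty":0,"tz":-0.3,"claw":-1},{"ax":0,"ay":0,"az":0,"tx":0,"ty":0,"tz":-0.8,"claw":-1},{"ax":0,"ay":0,"az":0,"tx":0,"ty":0,"tz":-0.9,"claw":-1},{"ax":0,"ay":0,"az":0,"tx":0,"ty":0,"tz":-0.9,"claw":-1},{"ax":0,"ay":0,"az":0,"tx":0,"ty":0,"tz":-0.9,"claw":-1},{"ax":0,"ay":0,"az":0,"tx":-0.4,"ty":-0.7,"tz":0,"claw":-1},{"ax":0,"ay":0,"az":0,"tx":-0.4,"ty":-0.8,"tz":0,"claw":-1},{"ax":0,"ay":0,"az":0,"tx":-0.4,"ty":-0.8,"tz":0,"claw":-1}])

```text
clock: 53.45
ee_pos: [490.2, -59.5, 309.0]
ee_rot: [-0.0, 1.0, -0.031, 0.0]
wrist_force: [-0.5, 0.3, -0.3]
grip_width: 0.2
gripper_force: 0.0
```

>>> servo_tool(moves=[{"ax":0,"ay":0,"az":0,"tx":-0.2,"ty":-0.8,"tz":0,"claw":-1},{"ax":0,"ay":0,"az":0,"tx":0,"ty":-0.8,"tz":0,"claw":-1},{"ax":0,"ay":0,"az":0,"tx":0,"ty":0,"tz":0,"claw":-1},{"ax":0,"ay":0,"az":0,"tx":0,"ty":0,"tz":0,"claw":-1}])

```text
clock: 53.78
ee_pos: [486.4, 5.5, 308.5]
ee_rot: [0.0, 1.0, -0.028, -0.001]
wrist_force: [1.0, -0.9, 0.1]
grip_width: 0.0
gripper_force: 0.0
```

```bash
python3 - <<'E'
from h import *
st();c,p,d=shot('wrist','w27');pointer(c,p)
for x in caps(c,d,105,125): print(x,loc(x[0]))
for b in blobs(mask(p,'red'),100): print(b,plane(c,b[0],82).round(0),loc(plane(c,b[0],82)))
E
```

```text
t 53.78 pos [486.4   5.5 308.5] yaw -0.056 w 0.0 gf 0.0 F [ 1.  -0.9  0.1]
disc (160, 150) 5.858399073282878 line turn -0.198 from disc 0.054 n 1471 tip 157.54166666666666 233 green x 243.5 207.75
(array([575.4,  48.4, 116.3]), 'rad', np.float64(22.1), 'px', (252, 126), 2812) [ 12.9  69.  116.3]
(array([571.2, -21.2, 114.4]), 'rad', np.float64(20.4), 'px', (350, 127), 2427) [ 13.1  -0.7 114.4]
([251.9, 125.5], 2685, [224, 96, 57, 60]) [579.  55.  82.] [15.8 75.4 82. ]
([349.7, 126.3], 2331, [323, 99, 54, 56]) [574. -24.  82.] [15.6 -2.9 82. ]
([513.7, 165.1], 918, [504, 136, 21, 59]) [ 536. -157.   82.] [ -14.  -138.5   82. ]
```

View pics/w27.png

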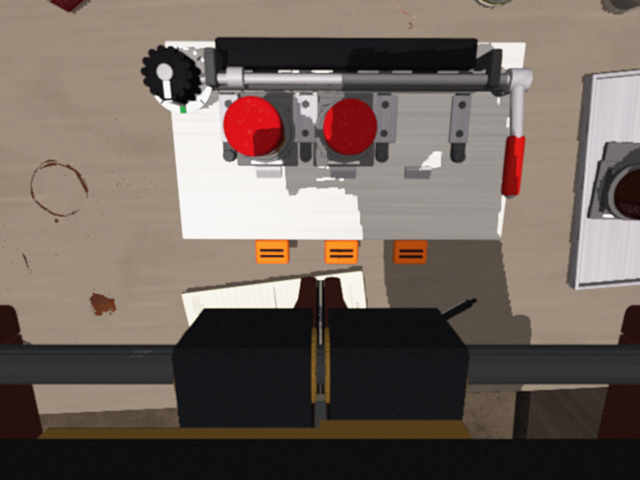

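The final view shows both red caps home in lanes 1 and 2 at (252,126) and (350,127), with the catches up in front of the carriers. The lever is flat at (513,165), as at the start, the pointer is towards the green mark at (183,105), and the finished jars are on the tray. Handing in.

```bash
python3 -c "
from bench import manip
print(manip.sign_off())"
```

```text
the job is handed in; nothing more can be done
None
```

The changeover is done and handed in: both finished jars are on the tray, both new jars are latched in lanes 1 and 2, the nut pointer is on the green mark, and the lever is closed.

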